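# Weed out the lopsided balance beam on the knife-edge stands

## Robot

A 6-joint arm with a two-finger parallel gripper is mounted at the origin on a cart in front of the work surface, level with it; the furniture and walls round the work are solid. World frame = base frame: x ahead of the robot, y to its left, z up, the work surface at z = 0. Lengths are in m, angles in rad, forces in N, time in s.
With the tool pointing down it reaches from about 0.375 to 0.975 m from the base axis. Payload 3.8 kg.
Tool frame: the origin (TCP) lies on the centre line of the jaws, within the pads' length; the fingertips stand 8 mm ahead of it and the grasp point (between the pads) lies 11 mm behind it (bot.nose_length is the z of the fingertips in the tool frame, in m); z points along the fingers, x is the direction in which the jaws open and shut, and the axes are right-handed (so a half turn about z gives the same grasp; the last joint's range is limited). The gripper opens to 85 mm and grips with 20 to 120 N. Pads are 22 mm wide; open, the fingers measure 114 mm over their backs; the gripper's body (76 mm by 85 mm) begins 54 mm behind the grasp point. The pads swing forward as they close: fully open they stand 13 mm farther back than shut.
Start: joints at [1.274, 0.264, 1.604, -0, 1.274, -0.037], TCP at [0.173, 0.652, 0.239] pointing down, gripper open.
Joint ranges: [-2.63, 2.63], [-0.94, 2.18], [0.31, 2.57], [-1.31, 4.45], [0, 2.66], [-2.55, 2.55]. Speed limits (rad/s): [2.57, 2.57, 3.14, 3.14, 3.14, 3.14].

## Interface

Orientations are given as [roll, pitch, yaw] about the fixed x, y, z axes, in that order (R = Rz(yaw) Ry(pitch) Rx(roll)).
In Python, from bench import bot gives the robot as it stands.
- The arm moves only by the tool apply_moves, never from a script. Its arguments are lists of equal length, an entry for each row: "slide": the shift along the tool's x, y, z as a fraction of full scale, a list of three; "turn": the turn about the tool's z as a fraction of full scale. A call has 1 to 20 rows; each row is the pose to reach, as a shift and turn from the pose commanded when the call began, along the tool's axes at that moment, turning the shorter way round; what a row does not reach only later rows make up. Full scale, the value 1, is 0.2 m for a shift and 360 degrees for a turn. A row lasts 1/8 s, in which the tool goes at most 62.5 mm and 10.7 degrees, less where a joint would pass 70% of its speed; a pose out of reach is approached as far as the arm can. A call with a number of a shift or a turn outside -1 to 1 is refused whole. A call with a gripper value outside its range is refused whole. "hand" is the closure, from 0 (fully open) to 1 (shut), set as the call begins (left out, the last holds). The fingers move at their own pace and stop on an object; the grip force is fixed at half the most. Time passes only in rows, so rows that repeat a pose let the fingers close. It gives the time, the measured TCP pose, the force and the opening at its end, in the units of the state.
- bot.read_state(): the state, without advancing time (a new reading comes with each control period).
- bot.camera(name): name is "scene" or "top" or "wrist"; returns the picture (400x640x3 uint8, red, green, blue); there is no depth.
- bot.camera_info(name): a dict with "fov_y" (degrees; the focal length in pixels is half the picture's height over the tangent of half this angle, whatever the lens; pixels are square), "cx", "cy" (the principal point, pixels), "R" (3x3) and "t" (3): a world point X has camera coordinates R X + t. Camera axes: x right, y down, z forward; pixel columns grow to the right and rows downward; lengths in m; the calibration is good to about 2 mm. The wrist camera is an equidistant fisheye: a pixel r from the principal point sees the ray r / f radians off the axis. A picture is of the moment at which its call begins: read the wrist's pose just before it. camera_info takes no time and is no camera call; for the wrist camera it gives the pose at the moment of the call.
- bot.finish_job(): hands the job in, once; it reports no verdict.
The state is a dict: "time": time; "joints": joint angles; "dq": joint speeds; "effort": joint torques, N m; "position": TCP position; "eef_rot": TCP orientation; "force": force on the tool from outside, world axes, zero at the start; "moment": the same for the moment, N m; "width": finger opening in m.
Only numpy, scipy, OpenCV 4.12 (cv2) and the standard library are available. Lean on these libraries where they do the work, as an engineer would, in place of code of your own. Each camera call takes 0.05 s, during which the arm holds its last target.

## Task

One of these three look-alike balance beams has its weight off-centre: test each by sliding it off the parking rests of its own stand until it hangs on the knife edge alone. Leave the two good beams balancing level on their knife edges, and take the one that tips and lay it down, without dropping it, fully inside the shallow enamelled tray. Do not disturb the other things on the bench.

Things in the scene. Friction and masses are not known exactly. Their poses are not given: they have to be found in the camera images.
- beam_1_center (a point): Centre, half-way up, of one of three look-alike balance beams (160-250 g): 190 mm along its x, 24 along y, 46 high. A wooden bar 20 mm thick forms its top (3 to 23 mm above this point); under each end a dark steel foot, 30 mm long, 26 high. One of the three, not to be told by eye, has its weight off-centre toward one end.
- beam_1: The same beam 1: origin at the centre of the underside, level with the soles of the feet, 23 mm under its centre point; x along the beam, z up. In the middle of the bar's underside a steel-lined V notch (90 degrees, 8 mm deep, apex 34 mm above this origin) runs across the beam, along y.
- stand_1: Fixed test stand of beam 1; origin at the centre of its underside, z up. Wooden base 210 mm along x, 122 along y, 10 thick. Two parking rests 38 mm high, 24 wide, at x = +-80 mm, from y = -54 to -12 mm. The beam starts with a foot on each, along the stand's x, centred at y = about -35 mm; slid toward +y it clears the rests once its centre is past y = 0.
- stand_1_edge (a point): Point on the crest of the stand's steel knife edge, 70 mm high, at x = 0, y = 26 mm of the stand. The crest runs along y from -46 to 59 mm in the beam's notch (1.5 mm clear of the parked beam); 26 mm thick at its foot. Off the rests a true beam hangs level on it, the other tips 0.28 rad, heavy foot on the base. An upright stop 22 mm wide, 80 high, stands at y = 56 mm.
- beam_2_center (a point): Centre, half-way up, of one of three look-alike balance beams (160-250 g): 190 mm along its x, 24 along y, 46 high. A wooden bar 20 mm thick forms its top (3 to 23 mm above this point); under each end a dark steel foot, 30 mm long, 26 high. One of the three, not to be told by eye, has its weight off-centre toward one end.
- beam_2: The same beam 2: origin at the centre of the underside, level with the soles of the feet, 23 mm under its centre point; x along the beam, z up. In the middle of the bar's underside a steel-lined V notch (90 degrees, 8 mm deep, apex 34 mm above this origin) runs across the beam, along y.
- stand_2: Fixed test stand of beam 2; origin at the centre of its underside, z up. Wooden base 210 mm along x, 122 along y, 10 thick. Two parking rests 38 mm high, 24 wide, at x = +-80 mm, from y = -54 to -12 mm. The beam starts with a foot on each, along the stand's x, centred at y = about -35 mm; slid toward +y it clears the rests once its centre is past y = 0.
- stand_2_edge (a point): Point on the crest of the stand's steel knife edge, 70 mm high, at x = 0, y = 26 mm of the stand. The crest runs along y from -46 to 59 mm in the beam's notch (1.5 mm clear of the parked beam); 26 mm thick at its foot. Off the rests a true beam hangs level on it, the other tips 0.28 rad, heavy foot on the base. An upright stop 22 mm wide, 80 high, stands at y = 56 mm.
- beam_3_center (a point): Centre, half-way up, of one of three look-alike balance beams (160-250 g): 190 mm along its x, 24 along y, 46 high. A wooden bar 20 mm thick forms its top (3 to 23 mm above this point); under each end a dark steel foot, 30 mm long, 26 high. One of the three, not to be told by eye, has its weight off-centre toward one end.
- beam_3: The same beam 3: origin at the centre of the underside, level with the soles of the feet, 23 mm under its centre point; x along the beam, z up. In the middle of the bar's underside a steel-lined V notch (90 degrees, 8 mm deep, apex 34 mm above this origin) runs across the beam, along y.
- stand_3: Fixed test stand of beam 3; origin at the centre of its underside, z up. Wooden base 210 mm along x, 122 along y, 10 thick. Two parking rests 38 mm high, 24 wide, at x = +-80 mm, from y = -54 to -12 mm. The beam starts with a foot on each, along the stand's x, centred at y = about -35 mm; slid toward +y it clears the rests once its centre is past y = 0.
- stand_3_edge (a point): Point on the crest of the stand's steel knife edge, 70 mm high, at x = 0, y = 26 mm of the stand. The crest runs along y from -46 to 59 mm in the beam's notch (1.5 mm clear of the parked beam); 26 mm thick at its foot. Off the rests a true beam hangs level on it, the other tips 0.28 rad, heavy foot on the base. An upright stop 22 mm wide, 80 high, stands at y = 56 mm.
- reject_tray: Reject tray, loose (0.6 kg): shallow white enamelled tray with a blue rim, 153 mm along its x, 253 mm along its y, inside about 146 x 246 mm, floor 2 mm thick, rim 18 to 20 mm high. Origin at the centre of its underside.
- wash_bottle: Bystander: white wash bottle with red cap and spout, 182 mm high; origin at the centre of its underside.
- jar: Bystander: white screw-lid jar, 56 mm wide, 72 mm high; origin at the centre of its underside.
- timer: Bystander: white count-down timer, 55x66x34 mm; origin at the centre of its underside.
- roll: Bystander: roll of tape lying flat, 104 mm wide, 25 mm high; origin at the centre of its underside.
Not all that is in view belongs to the job. What is shaped like the stand_1 but purple is not meant.

How it is judged:
On the way:
1. the lopsided beam, slid off its rests onto the knife edge, has tipped there (((y of beam_1_center in the frame of stand_1 between 0.001 and 0.05 m and x of beam_1_center in the frame of stand_1 between -0.02 and 0.02 m and z of beam_1_center in the frame of stand_1 above 0.052 m and angle between beam_1_center's own z axis and vertical between 0.17 and 0.45 rad) or (y of beam_2_center in the frame of stand_2 between 0.001 and 0.05 m and x of beam_2_center in the frame of stand_2 between -0.02 and 0.02 m and z of beam_2_center in the frame of stand_2 above 0.052 m and angle between beam_2_center's own z axis and vertical between 0.17 and 0.45 rad) or (y of beam_3_center in the frame of stand_3 between 0.001 and 0.05 m and x of beam_3_center in the frame of stand_3 between -0.02 and 0.02 m and z of beam_3_center in the frame of stand_3 above 0.052 m and angle between beam_3_center's own z axis and vertical between 0.17 and 0.45 rad))), for 0.2 s.
At the end, for the whole second after the job is handed in: One beam lies at rest in the tray (centre within 65 mm across and 60 mm along of its middle, at most 31 mm above its underside: not on the rim); the other two hang at rest on the knife edges of their own stands, past the rests, level within 0.10 rad (((x of beam_1_center in the frame of reject_tray between -0.065 and 0.065 m and y of beam_1_center in the frame of reject_tray between -0.06 and 0.06 m and z of beam_1_center in the frame of reject_tray below 0.031 m and linear speed of each of beam_1, beam_2, beam_3 below 0.03 m/s and y of beam_2_center in the frame of stand_2 between 0.001 and 0.05 m and x of beam_2_center in the frame of stand_2 between -0.02 and 0.02 m and z of beam_2_center in the frame of stand_2 above 0.052 m and angle between each of beam_2_center, beam_3_center's own z axis and vertical below 0.1 rad and y of beam_3_center in the frame of stand_3 between 0.001 and 0.05 m and x of beam_3_center in the frame of stand_3 between -0.02 and 0.02 m and z of beam_3_center in the frame of stand_3 above 0.052 m) or (x of beam_2_center in the frame of reject_tray between -0.065 and 0.065 m and y of beam_2_center in the frame of reject_tray between -0.06 and 0.06 m and z of beam_2_center in the frame of reject_tray below 0.031 m and linear speed of each of beam_2, beam_1, beam_3 below 0.03 m/s and y of beam_1_center in the frame of stand_1 between 0.001 and 0.05 m and x of beam_1_center in the frame of stand_1 between -0.02 and 0.02 m and z of beam_1_center in the frame of stand_1 above 0.052 m and angle between each of beam_1_center, beam_3_center's own z axis and vertical below 0.1 rad and y of beam_3_center in the frame of stand_3 between 0.001 and 0.05 m and x of beam_3_center in the frame of stand_3 between -0.02 and 0.02 m and z of beam_3_center in the frame of stand_3 above 0.052 m) or (x of beam_3_center in the frame of reject_tray between -0.065 and 0.065 m and y of beam_3_center in the frame of reject_tray between -0.06 and 0.06 m and z of beam_3_center in the frame of reject_tray below 0.031 m and linear speed of each of beam_3, beam_1, beam_2 below 0.03 m/s and y of beam_1_center in the frame of stand_1 between 0.001 and 0.05 m and x of beam_1_center in the frame of stand_1 between -0.02 and 0.02 m and z of beam_1_center in the frame of stand_1 above 0.052 m and angle between each of beam_1_center, beam_2_center's own z axis and vertical below 0.1 rad and y of beam_2_center in the frame of stand_2 between 0.001 and 0.05 m and x of beam_2_center in the frame of stand_2 between -0.02 and 0.02 m and z of beam_2_center in the frame of stand_2 above 0.052 m))); the robot touches nothing.
It fails at once if a beam is dropped into the tray (faster than 0.7 m/s just over it) ((horizontal distance between beam_1_center and reject_tray below 0.1 m and z of beam_1_center in the frame of reject_tray below 0.08 m and linear speed of beam_1 above 0.7 m/s) or (horizontal distance between beam_2_center and reject_tray below 0.1 m and z of beam_2_center in the frame of reject_tray below 0.08 m and linear speed of beam_2 above 0.7 m/s) or (horizontal distance between beam_3_center and reject_tray below 0.1 m and z of beam_3_center in the frame of reject_tray below 0.08 m and linear speed of beam_3 above 0.7 m/s)).
It fails at once if a bystander or the tray is moved by more than 30 mm (distance of any of wash_bottle, jar, timer, roll, reject_tray from where it was at the start of the episode above 0.03 m).
It also fails if it takes over 61 s, if anything falls off the work surface, if the arm or the gripper's body presses on something with over 40 N, if the wrist force passes 120 N, or if a joint passes its speed limit or range.

## Working session

There is one attempt and no reset: what is moved stays moved. The work goes in short steps, Python scripts to look and compute and a tool call to move; the robot and the scene stay as the last step left them, time stands still between calls to the robot, and variables do not carry over. Pictures are saved under pics/ and viewed, and the job is handed in when it is done.

Besides the shell and the picture viewer there is one more tool, called after "Call:" in YAML: its name, and indented under it one key for each argument. apply_moves: Moves the arm, as the interface text tells. Shift numbers are shares of 0.2 m and turn numbers shares of 360 degrees, none past 1 either way. Its arguments: {"type":"object","properties":{"slide":{"type":"array"},"turn":{"type":"array"},"hand":{"type":"number"}},"required":["slide","turn"]}

```bash
ls; mkdir -p pics
python3 - <<'E'
from bench import bot
import cv2,json
print(bot.read_state())
for n in ["scene","top","wrist"]:
    i=bot.camera_info(n); print(n,i)
    im=bot.camera(n); cv2.imwrite(f"pics/{n}0.png",im[:,:,::-1])
print(bot.nose_length)
E
```

```text
pics
{'time': 0.0, 'joints': array([ 1.27407954e+00,  2.64733571e-01,  1.60539510e+00,  1.45179928e-05,
        1.27371091e+00, -3.69076385e-02]), 'dq': array([-6.85305813e-04,  1.23860845e-03, -3.60445487e-05,  7.51357074e-04,
        3.32903584e-04,  5.89239045e-04]), 'effort': array([-4.80349954e-04, -5.15138376e+01, -3.67297375e+01,  2.32328409e-05,
        1.31181080e-02,  2.08465360e-05]), 'position': array([0.17319437, 0.65165003, 0.23796382]), 'eef_rot': array([-3.14149588e+00,  2.24488470e-03,  1.31098303e+00]), 'force': array([ 0.85409389, -0.09914585,  1.13682566]), 'moment': array([-0.02830555, -0.06770803, -0.01154521]), 'width': 0.08497236965713319}
scene {'fov_y': 48.16762741168733, 'cx': 328.820927123287, 'cy': 191.07567597626254, 'R': array([[ 0.91647073, -0.39949797,  0.02197191],
       [-0.2485383 , -0.61147676, -0.7512156 ],
       [ 0.31354442,  0.68300625, -0.65969111]]), 't': array([-0.51531166,  0.27206215,  1.13650836])}
top {'fov_y': 45.66864878952132, 'cx': 317.6495924512538, 'cy': 196.94865186396447, 'R': array([[-0.00471329, -0.99998169, -0.00379523],
       [-0.99867191,  0.00490176, -0.0512874 ],
       [ 0.05130506,  0.00354846, -0.99867672]]), 't': array([0.09453075, 0.61850053, 1.82804408])}
wrist {'fov_y': 65.70646984690485, 'cx': 318.51560401578814, 'cy': 202.1378450469425, 'R': array([[ 0.25692958,  0.96642742, -0.00228871],
       [ 0.91772929, -0.24323927,  0.31401848],
       [ 0.30291936, -0.08278105, -0.94941411]]), 't': array([-0.67374336, -0.04139413,  0.37971045])}
0.008
```

View pics/scene0.png

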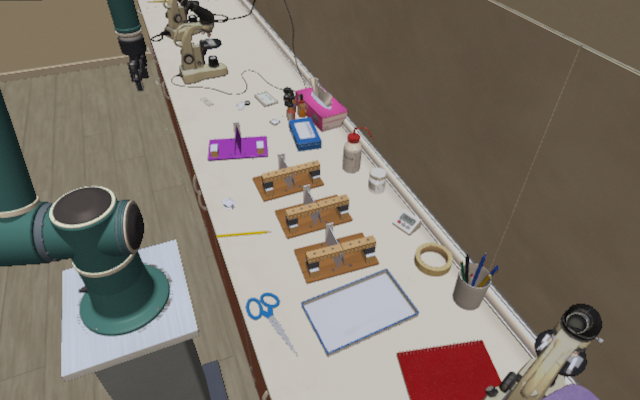

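View pics/top0.png

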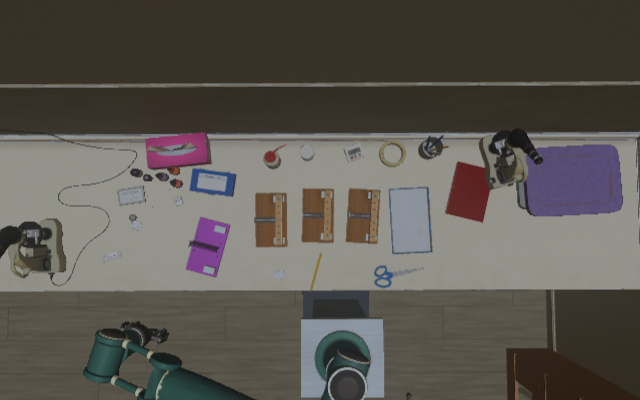

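View pics/wrist0.png

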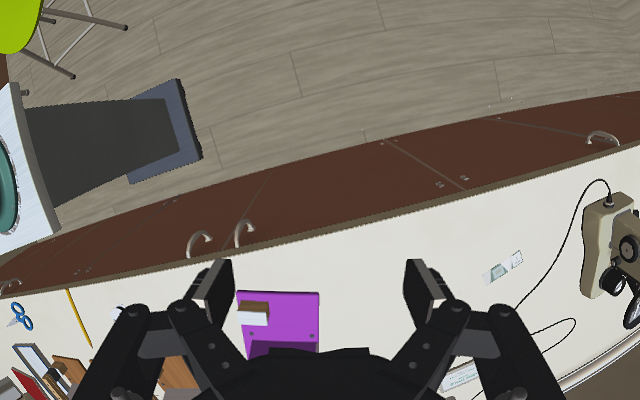

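```bash
cat > h.py <<'E'
import numpy as np, cv2
from bench import bot
def f(i): return 200/np.tan(np.radians(i['fov_y']/2))
def proj(i,X,fish=False):
    X=np.atleast_2d(X); c=X@np.array(i['R']).T+np.array(i['t'])
    if fish:
        r=np.hypot(c[:,0],c[:,1]); th=np.arctan2(r,c[:,2]); k=f(i)*th/np.maximum(r,1e-12)
        return np.c_[i['cx']+k*c[:,0], i['cy']+k*c[:,1]]
    return np.c_[i['cx']+f(i)*c[:,0]/c[:,2], i['cy']+f(i)*c[:,1]/c[:,2]]
def ray(i,p,fish=False):
    R=np.array(i['R']); t=np.array(i['t']); u=(p[0]-i['cx'])/f(i); v=(p[1]-i['cy'])/f(i)
    if fish:
        th=np.hypot(u,v); d=np.array([u/th*np.sin(th),v/th*np.sin(th),np.cos(th)])
    else: d=np.array([u,v,1.])
    return -R.T@t, R.T@d/np.linalg.norm(d)
def atz(i,p,z,fish=False):
    o,d=ray(i,p,fish); return o+d*(z-o[2])/d[2]
def tri(rs):
    A=0;b=0
    for o,d in rs:
        P=np.eye(3)-np.outer(d,d);A=A+P;b=b+P@o
    return np.linalg.solve(A,b)
E
python3 - <<'E'
import cv2
a=cv2.imread('pics/top0.png')[180:260,180:440]; cv2.imwrite('pics/top0c.png',cv2.resize(a,None,fx=3,fy=3,interpolation=cv2.INTER_CUBIC))
a=cv2.imread('pics/scene0.png')[140:360,200:450]; cv2.imwrite('pics/scene0c.png',cv2.resize(a,None,fx=2.7,fy=2.7,interpolation=cv2.INTER_CUBIC))
from h import *
i=bot.camera_info('top')
for p in [(270.5,219.5),(317.5,215.5),(363.5,215.5),(410,220)]: print(p,atz(i,p,0.01))
E
```

```text
(270.5, 219.5) [0.53238296 0.27526731 0.01      ]
(317.5, 215.5) [0.54705119 0.0924976  0.01      ]
(363.5, 215.5) [ 0.54620033 -0.08625637  0.01      ]
(410, 220) [ 0.52788198 -0.26656368  0.01      ]
```

View pics/top0c.png

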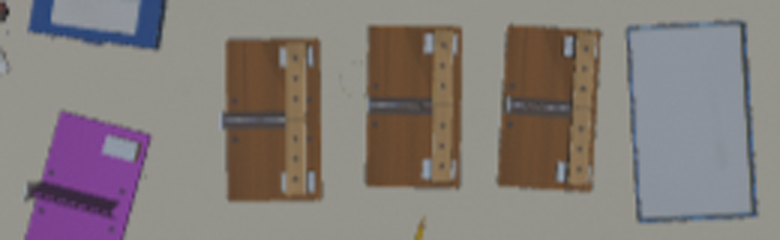

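View pics/scene0c.png

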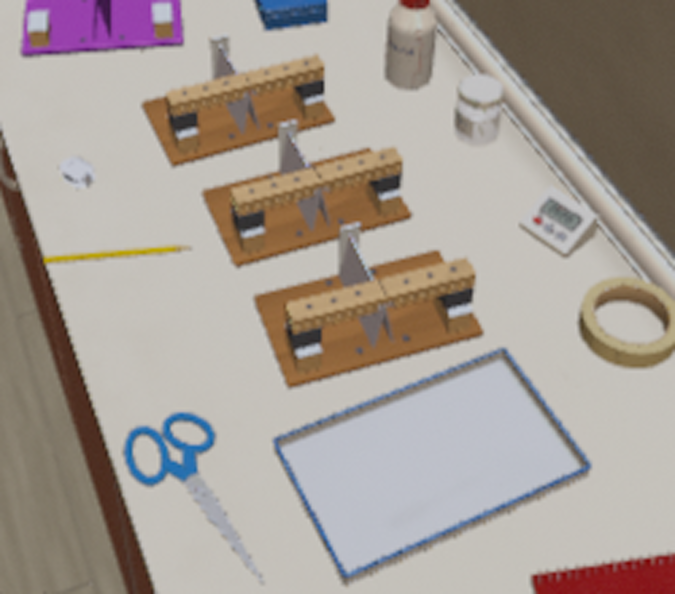

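Run:
```python
from h import *
from scipy.spatial.transform import Rotation as Ro
i=bot.camera_info('wrist');R=np.array(i['R']);t=np.array(i['t'])
s=bot.read_state();T=Ro.from_euler('xyz',s['eef_rot']).as_matrix()
print(-R.T@t, T.T@(-R.T@t-s['position'])); print(T.T@R.T)
```

```text
[0.09608756 0.67254047 0.37211805] [-3.91286643e-05 -7.98856215e-02 -1.33891817e-01]
[[ 9.99999972e-01  9.60686741e-05 -2.14989446e-04]
 [-2.36743991e-05  9.49384479e-01  3.14116395e-01]
 [ 2.34284389e-04 -3.14116382e-01  9.49384455e-01]]
```

Call:
apply_moves:
  slide:
    - [-0.79,0.69,-0.15]
    - [-0.79,0.69,-0.15]
    - [-0.79,0.69,-0.15]
    - [-0.79,0.69,-0.15]
  turn: [0,0,0,0]

```text
time: 0.65
position: [0.2672, 0.4615, 0.2696]
eef_rot: [3.141, 0.0, 1.309]
force: [-0.5, -0.5, 0.1]
width: 0.0858
```

Call:
apply_moves:
  slide:
    - [-0.79,0.69,-0.15]
    - [-0.79,0.69,-0.15]
    - [-0.79,0.69,-0.15]
    - [-0.79,0.69,-0.15]
  turn: [0,0,0,0]

```text
time: 1.15
position: [0.3599, 0.2735, 0.2998]
eef_rot: [3.14, -0.0, 1.308]
force: [0.5, 1.2, 0.0]
width: 0.0855
```

Call:
apply_moves:
  slide:
    - [-0.79,0.69,-0.15]
    - [-0.79,0.69,-0.15]
    - [-0.79,0.69,-0.15]
    - [-0.79,0.69,-0.15]
    - [-0.79,0.69,-0.15]
  turn: [-0.0415,-0.0415,-0.0415,-0.0415,-0.0415]

```text
time: 1.78
position: [0.4525, 0.086, 0.3295]
eef_rot: [3.141, 0.0, 1.568]
force: [-1.0, -0.1, -1.1]
width: 0.0855
```

Run:
```python
from h import *
import json
s=bot.read_state(); print(s['time'],s['position'],s['eef_rot'])
i=bot.camera_info('wrist'); im=bot.camera('wrist'); cv2.imwrite('pics/w1.png',im[:,:,::-1])
json.dump({k:np.array(v).tolist() for k,v in i.items()},open('w1.json','w'))
```

```text
1.775 [0.45251972 0.08595306 0.32945166] [3.14120737e+00 2.63373188e-04 1.56752505e+00]
```

View pics/w1.png

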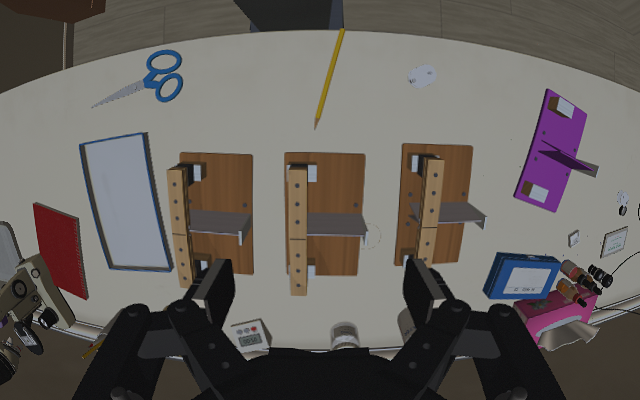

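Call:
apply_moves:
  slide:
    - [-0.6,-0.2,0.1]
    - [-0.6,-0.2,0.1]
    - [-0.6,-0.2,0.1]
  turn: [0,0,0]

```text
time: 2.2
position: [0.4099, -0.0337, 0.308]
eef_rot: [-3.139, 0.0, 1.568]
force: [0.4, -0.0, 0.1]
width: 0.0853
```

Run:
```python
from h import *
import json
s=bot.read_state(); print(s['time'],s['position'],s['eef_rot'])
i=bot.camera_info('wrist'); im=bot.camera('wrist'); cv2.imwrite('pics/w2.png',im[:,:,::-1])
json.dump({k:np.array(v).tolist() for k,v in i.items()},open('w2.json','w'))
a=cv2.imread('pics/w1.png')[125:305,70:270]; cv2.imwrite('pics/w1a.png',cv2.resize(a,None,fx=3.3,fy=3.3,interpolation=cv2.INTER_CUBIC))
a=cv2.imread('pics/w1.png')[125:305,270:500]; cv2.imwrite('pics/w1b.png',cv2.resize(a,None,fx=3.3,fy=3.3,interpolation=cv2.INTER_CUBIC))
```

```text
2.2 [ 0.40986662 -0.03366065  0.30795055] [-3.13929911e+00  1.58709644e-04  1.56783215e+00]
```

View pics/w1a.png

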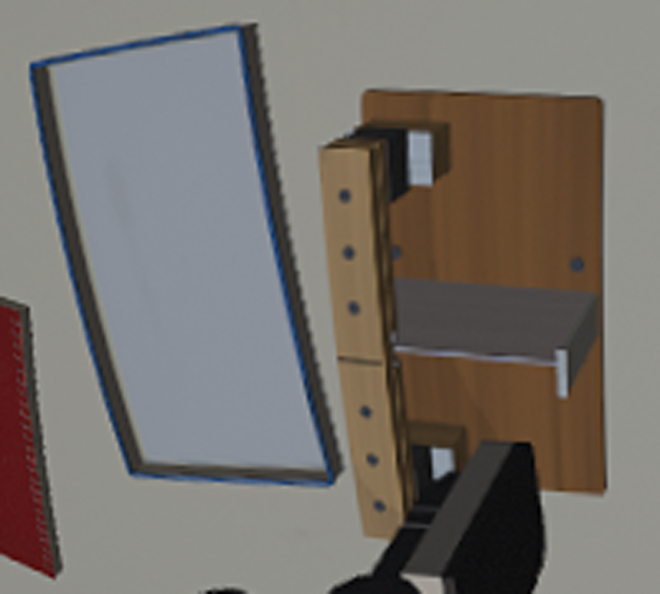

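View pics/w1b.png

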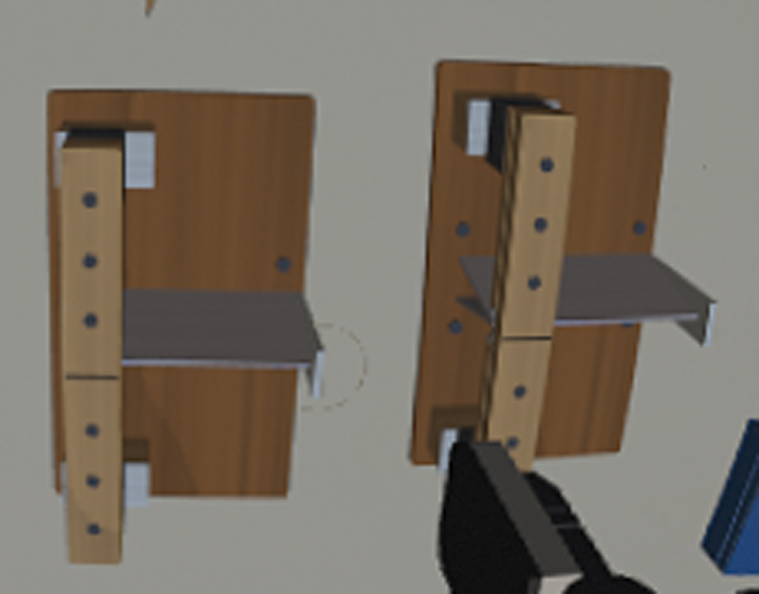

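View pics/w2.png

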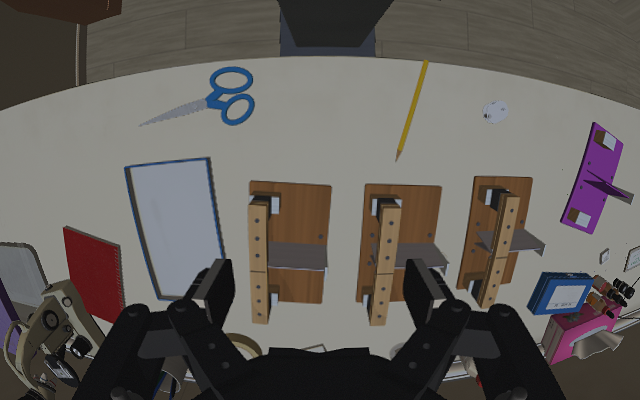

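Run:
```python
import cv2
W=cv2.imread('pics/w2.png')
for n,(x0,y0,x1,y1) in dict(a=(235,170,345,335),b=(350,170,460,335),c=(450,165,560,330),t=(110,145,240,310)).items():
    cv2.imwrite(f'pics/w2{n}.png',cv2.resize(W[y0:y1,x0:x1],None,fx=3.5,fy=3.5,interpolation=cv2.INTER_CUBIC))
import numpy as np
I=[cv2.imread(f'pics/w2{n}.png') for n in 'ab']; cv2.imwrite('pics/w2ab.png',np.hstack(I))
I=[cv2.imread(f'pics/w2{n}.png') for n in 'tc']; cv2.imwrite('pics/w2tc.png',np.hstack(I)); print([i.shape for i in I])
```

```text
[(578, 455, 3), (578, 385, 3)]
```

View pics/w2ab.png

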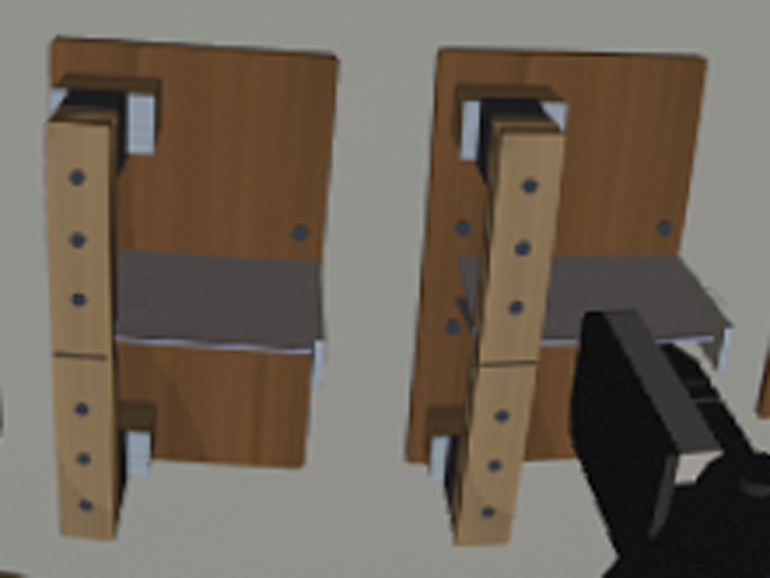

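View pics/w2tc.png

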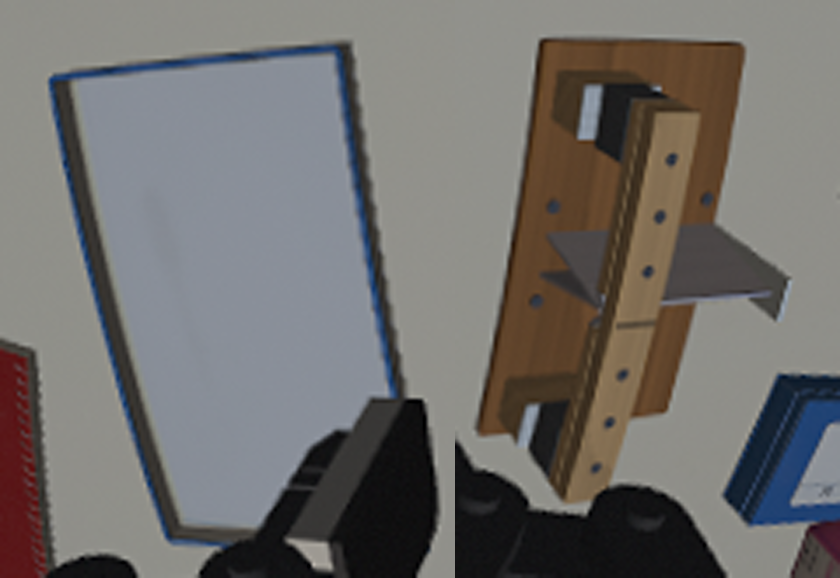

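```bash
cat > fit.py <<'E'
from h import *
import json
from scipy.optimize import least_squares
I1=json.load(open('w1.json'));I2=json.load(open('w2.json'))
def q(l,s,ox,oy,dx=0): return [(ox+(u-dx+.5)/s-.5, oy+(v+.5)/s-.5) for u,v in l]
b=lambda x,y,z:(x/1000,y/1000,z/1000)
UL,UR,LL,LR=[b(-105,-61,10),b(-105,61,10),b(105,-61,10),b(105,61,10)]
bUL,bUR,bL,bR,bLL,bLR=[b(x,y,46) for x in(-95,0,95) for y in(-12,12)]
D={}
D['sA']=[(I1,[UL,UR,LR],q([(361,90),(604,97),(604,493)],3.3,70,125)),(I2,[UL,UR,LR],q([(54,38),(338,58),(303,467)],3.5,235,170))]
B6=[bUL,bUR,bL,bR,bLL,bLR]
D['bA']=[(I1,B6,q([(319,148),(375,145),(338,358),(386,361),(365,535),(402,540)],3.3,70,125)),(I2,B6,q([(47,123),(111,125),(54,355),(108,357),(60,535),(114,539)],3.5,235,170))]
D['sB']=[(I1,[UL,UR,LR],q([(48,92),(315,97),(290,497)],3.3,270,125)),(I2,[UL,UR,LL],q([(440,50),(706,59),(407,463)],3.5,350,170,385))]
D['bB']=[(I1,B6,q([(63,150),(122,147),(66,377),(118,378),(69,562),(121,562)],3.3,270,125)),(I2,B6,q([(499,130),(564,131),(480,363),(538,363),(455,543),(508,545)],3.5,350,170,385))]
D['sC']=[(I1,[UL,UR,LL,LR],q([(438,62),(670,70),(411,463),(622,450)],3.3,270,125)),(I2,[UL,UR,LL,LR],q([(541,40),(744,45),(478,433),(667,411)],3.5,450,165,455))]
D['bC']=[(I1,[bUL,bUR,bL,bR],q([(520,112),(575,114),(499,337),(552,339)],3.3,270,125)),(I2,B6,q([(652,110),(700,112),(616,324),(655,323),(563,498),(607,497)],3.5,450,165,455))]
t4=[b(-126.5,-76.5,20),b(-126.5,76.5,20),b(126.5,-76.5,20),b(126.5,76.5,20)]
D['tray']=[(I1,t4,q([(32,65),(248,25),(132,475),(337,485)],3.3,70,125)),(I2,t4[:3],q([(52,78),(347,43),(170,541)],3.5,110,145))]
def tf(p,X):
    c,s=np.cos(p[2]),np.sin(p[2]); X=np.array(X)
    return np.c_[p[0]+c*X[:,0]-s*X[:,1],p[1]+s*X[:,0]+c*X[:,1],p[3]+X[:,2]]
if __name__=='__main__':
  for n,d in D.items():
    fn=lambda p:np.concatenate([(proj(i,tf(p,X),True)-np.array(px)).ravel() for i,X,px in d])
    r=least_squares(fn,[.54,{'A':-.09,'B':.09,'C':.27,'y':-.27}[n[-1]],0,0.03],loss='soft_l1')
    print(n,np.round(r.x*[1000,1000,57.3,1000],1),'rms',np.sqrt(np.mean(r.fun**2)).round(2))
E
python3 fit.py
```

```text
sA [548.6 -83.4  -4.2  -5.4] rms 0.45
bA [ 546.8 -117.4   -4.2   35.2] rms 0.71
sB [552.3  93.2  -1.   -5.3] rms 0.24
bB [551.2  56.7  -1.1  34.8] rms 0.58
sC [535.2 276.3   1.   -6.6] rms 0.31
bC [5.350e+02 2.393e+02 5.000e-01 3.690e+01] rms 0.57
tray [ 531.5 -265.     2.5   -4.8] rms 0.38
```

```bash
cat >> fit.py <<'E'
  print('fixed z')
  for n,d in D.items():
    z=.038 if n[0]=='b' else 0
    fn=lambda p:np.concatenate([(proj(i,tf(np.r_[p,z],X),True)-np.array(px)).ravel() for i,X,px in d])
    r=least_squares(fn,[.54,{'A':-.09,'B':.09,'C':.27,'y':-.27}[n[-1]],0],loss='soft_l1')
    print(n,np.round(r.x*[1000,1000,57.3],1),'rms',np.sqrt(np.mean(r.fun**2)).round(2))
    # camera z-offset nuisance
E
python3 fit.py
python3 - <<'E'
from h import *
i=bot.camera_info('top')
P={'A':(.5468,-.1174,-4.2),'B':(.5512,.0567,-1.1),'C':(.535,.2393,.7)}
im=cv2.imread('pics/top0.png')
for k,(x,y,a) in P.items():
    a=np.radians(a)
    for X in [(-.095,-.012),(-.095,.012),(.095,.012),(.095,-.012)]:
        p=proj(i,[x+np.cos(a)*X[0]-np.sin(a)*X[1],y+np.sin(a)*X[0]+np.cos(a)*X[1],.084])[0]; print(k,p.round(1))
E
```

```text
sA [548.6 -83.4  -4.2  -5.4] rms 0.45
bA [ 546.8 -117.4   -4.2   35.2] rms 0.71
sB [552.3  93.2  -1.   -5.3] rms 0.24
bB [551.2  56.7  -1.1  34.8] rms 0.58
sC [535.2 276.3   1.   -6.6] rms 0.31
bC [5.350e+02 2.393e+02 5.000e-01 3.690e+01] rms 0.57
tray [ 531.5 -265.     2.5   -4.8] rms 0.38
fixed z
sA [547.  -82.4  -4.3] rms 0.77
bA [ 545.5 -116.4   -4.3] rms 0.76
sB [550.7  92.5  -1.1] rms 0.63
bB [549.8  56.4  -1. ] rms 0.7
sC [533.2 273.3   1.1] rms 0.79
bC [5.346e+02 2.387e+02 5.000e-01] rms 0.59
tray [ 530.2 -262.2    2.4] rms 0.66
A [375.3 240.8]
A [368.9 240.3]
A [372.1 189.5]
A [378.5 189.9]
B [329.9 239.7]
B [323.4 239.6]
B [324.1 188.7]
B [330.6 188.7]
C [281.6 244.2]
C [275.2 244.3]
C [274.6 193.3]
C [281.  193.2]
```

Call:
apply_moves:
  slide:
    - [-0.4225,0.79,0.79]
    - [-0.4225,0.79,0.79]
    - [-0.4225,0.79,0.79]
    - [-0.4225,0.79,0.79]
    - [-0.4225,0.79,0.79]
  turn: [0.0112,0.0112,0.0112,0.0112,0.0112]
  hand: 0.45

```text
time: 2.88
position: [0.5698, -0.1142, 0.1463]
eef_rot: [-3.134, -0.002, 1.503]
force: [-0.6, 0.5, 0.4]
width: 0.0472
```

```bash
cat > look.py <<'E'
import sys,json
from h import *
n=sys.argv[1]
s=bot.read_state(); print(s['time'],s['position'],s['eef_rot'],s['width'],s['force'])
for c in sys.argv[2:]:
    i=bot.camera_info(c); im=bot.camera(c); cv2.imwrite(f'pics/{n}{c}.png',im[:,:,::-1])
    json.dump({k:np.array(v).tolist() for k,v in i.items()},open(f'{n}{c}.json','w'))
E
python3 look.py g1 wrist scene
```

```text
2.875 [ 0.56976384 -0.11420529  0.14631781] [-3.13381078e+00 -2.09628100e-03  1.50310188e+00] 0.04723663846175444 [-0.61235933  0.46368042  0.42164409]
```

View pics/g1wrist.png

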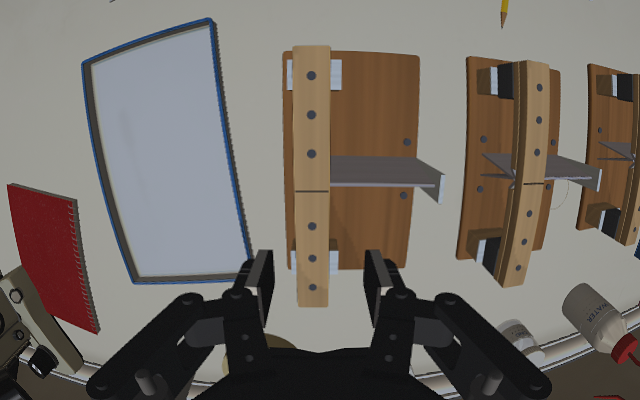

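Run:
```python
import cv2
a=cv2.imread('pics/g1wrist.png')[35:315,260:450]; cv2.imwrite('pics/g1a.png',cv2.resize(a,None,fx=2.1,fy=2.1,interpolation=cv2.INTER_CUBIC))
from fit import *
I=json.load(open('g1wrist.json'))
px=[(292.5,45.5),(330.5,45.5),(295,190.5),(329.5,191.5),(297,306),(329,307)]
ps=[(282,52),(419.5,55),(407,269)]
def go(X,px,zs):
  for z in zs:
    fn=lambda p:(proj(I,tf(np.r_[p,z],X),True)-np.array(px)).ravel()
    r=least_squares(fn,[.54,-.1,0],loss='soft_l1'); print(z,np.round(r.x*[1000,1000,57.3],1),np.sqrt(np.mean(r.fun**2)).round(2), r.fun.round(1))
go(B6,px,(.038,.035)); go([UL,UR,LR],ps,(0,-.004))
s=bot.read_state(); print(s['position'],s['dq'].round(4),s['eef_rot'])
```

```text
0.038 [ 546.4 -117.    -3.9] 0.87 [-0.2 -0.6  0.4 -0.8 -1.1  0.6  0.7 -0.5  0.8  1.9 -0.7  1. ]
0.035 [ 546.8 -117.1   -3.9] 0.7 [ 0.1  0.9  0.1  0.6 -0.8 -0.1  0.4 -1.1  1.   0.  -0.8 -0.9]
0 [549.2 -82.7  -3.3] 0.51 [-0.9 -0.3  0.7  0.   0.2  0.4]
-0.004 [549.  -82.2  -3.3] 0.73 [ 0.2  0.2 -0.1  0.5 -0.2 -1.7]
[ 0.57005104 -0.11427246  0.15054426] [-0.0062 -0.0541 -0.0031 -0.003  -0.0021 -0.0019] [-3.13942865e+00 -1.08149377e-03  1.50343790e+00]
```

View pics/g1a.png

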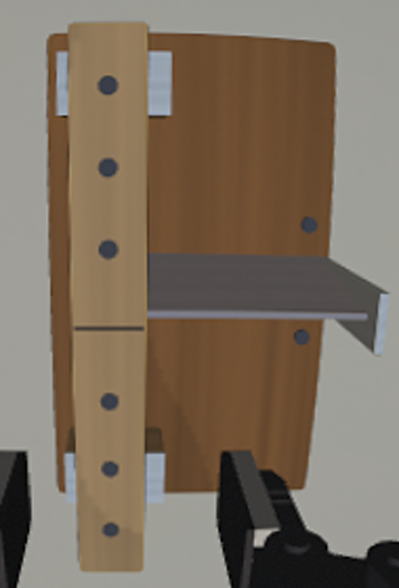

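Call:
apply_moves:
  slide:
    - [0,0,0.15]
    - [0,0,0.15]
  turn: [0,0]

```text
time: 3.22
position: [0.5684, -0.1146, 0.1211]
eef_rot: [-3.139, -0.001, 1.503]
force: [-0.4, 0.3, -0.4]
width: 0.0471
```

Call:
apply_moves:
  slide:
    - [-0.0195,0,0.1]
    - [-0.0195,0,0.255]
    - [-0.0195,0,0.255]
  turn: [0,0,0]

```text
time: 3.6
position: [0.5674, -0.1198, 0.0683]
eef_rot: [-3.137, -0.001, 1.501]
force: [-0.6, 0.9, -0.2]
width: 0.0469
```

```bash
python3 look.py g2 wrist scene
python3 - <<'E'
import cv2
a=cv2.imread('pics/g2scene.png')[200:300,270:400]; cv2.imwrite('pics/g2s.png',cv2.resize(a,None,fx=5,fy=5,interpolation=cv2.INTER_CUBIC))
E
```

```text
3.6 [ 0.56735502 -0.1197841   0.06829174] [-3.13702005e+00 -8.51697719e-04  1.50137987e+00] 0.04689077587578886 [-0.55734558  0.87109233 -0.17602331]
```

View pics/g2wrist.png

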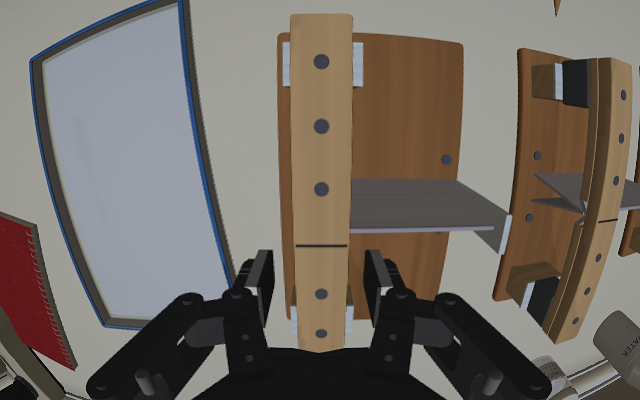

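View pics/g2s.png

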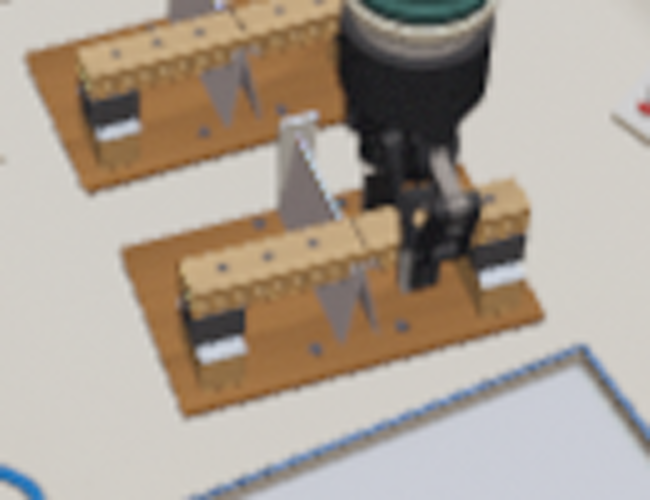

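Call:
apply_moves:
  slide:
    - [0,0,0]
    - [0,0,0]
    - [0,0,0]
    - [0,0,0]
  turn: [0,0,0,0]
  hand: 1

```text
time: 4.2
position: [0.571, -0.1206, 0.0721]
eef_rot: [3.139, 0.0, 1.501]
force: [-0.6, 2.0, 6.3]
width: 0.0229
```

Call:
apply_moves:
  slide:
    - [0,0,-0.006]
    - [0.05,0,-0.006]
    - [0.1,0,-0.006]
    - [0.15,0,-0.006]
    - [0.2,0,-0.006]
    - [0.22,0,-0.006]
    - [0.22,0,-0.006]
  turn: [0,0,0,0,0,0,0]

```text
time: 5.08
position: [0.5727, -0.075, 0.071]
eef_rot: [-3.141, -0.002, 1.501]
force: [3.4, 1.8, -0.8]
width: 0.0226
```

```bash
python3 look.py g3 wrist scene
python3 - <<'E'
import cv2
a=cv2.imread('pics/g3scene.png')[200:300,270:400]; cv2.imwrite('pics/g3s.png',cv2.resize(a,None,fx=5,fy=5,interpolation=cv2.INTER_CUBIC))
E
```

```text
5.075 [ 0.57271823 -0.07499216  0.07100113] [-3.14131261e+00 -1.80394958e-03  1.50129942e+00] 0.022649589214283974 [ 3.44083269  1.81533027 -0.78487714]
```

View pics/g3wrist.png

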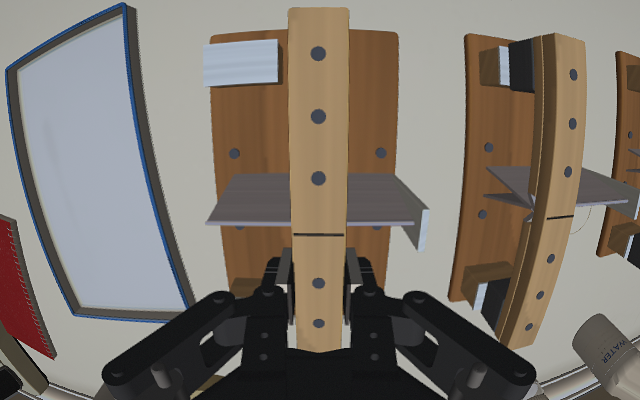

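View pics/g3s.png

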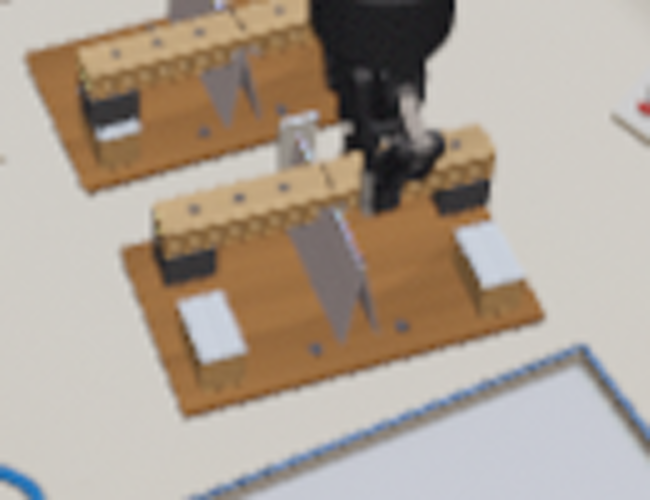

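Call:
apply_moves:
  slide:
    - [0,0,0.006]
    - [0,0,0.012]
    - [0,0,0.012]
  turn: [0,0,0]

```text
time: 5.55
position: [0.5734, -0.0766, 0.07]
eef_rot: [3.14, -0.0, 1.501]
force: [2.1, 1.1, 5.1]
width: 0.0226
```

Call:
apply_moves:
  slide:
    - [0,0,0]
    - [0,0,0]
    - [0,0,0]
    - [0,0,0]
  turn: [0,0,0,0]
  hand: 0.5

```text
time: 6.05
position: [0.5723, -0.0765, 0.0687]
eef_rot: [-3.141, 0.0, 1.501]
force: [0.8, 0.3, -0.0]
width: 0.0428
```

```bash
python3 look.py g4 wrist scene
python3 - <<'E'
import cv2
a=cv2.imread('pics/g4scene.png')[200:300,270:400]; cv2.imwrite('pics/g4s.png',cv2.resize(a,None,fx=5,fy=5,interpolation=cv2.INTER_CUBIC))
E
```

```text
6.05 [ 0.57231858 -0.07653951  0.06872255] [-3.14075635e+00  2.90461055e-05  1.50132935e+00] 0.04278192838085067 [ 0.75476053  0.34566213 -0.02776253]
```

View pics/g4wrist.png

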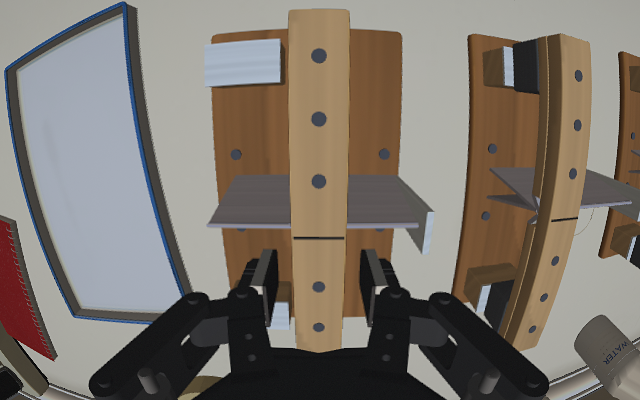

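View pics/g4s.png

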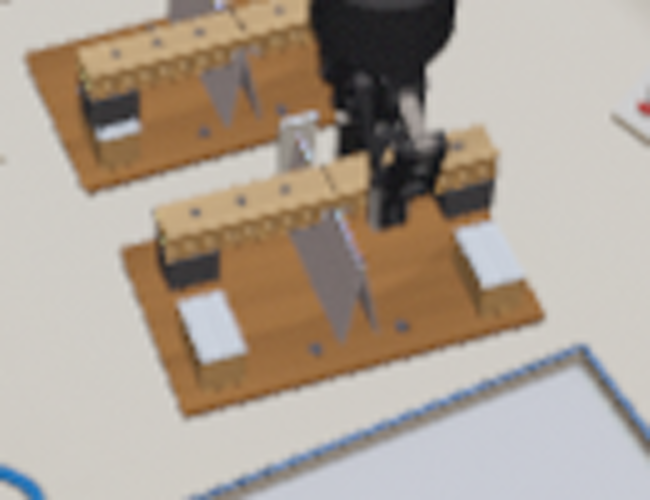

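Call:
apply_moves:
  slide:
    - [0,0,-0.1]
    - [0,0,-0.4]
    - [0,0,-0.4]
    - [0.662,-0.046,-0.4]
    - [0.662,-0.046,-0.4]
    - [0.662,-0.046,-0.4]
    - [0.662,-0.046,-0.4]
  turn: [0,0,0,-0.0082,-0.0082,-0.0082,-0.0082]
  hand: 0.45

```text
time: 7.02
position: [0.5727, 0.0566, 0.1495]
eef_rot: [3.141, 0.001, 1.555]
force: [-0.3, -0.2, -1.0]
width: 0.0469
```

```bash
python3 look.py g5 wrist scene
python3 - <<'E'
import cv2
a=cv2.imread('pics/g5scene.png')[170:300,250:400]; cv2.imwrite('pics/g5s.png',cv2.resize(a,None,fx=4,fy=4,interpolation=cv2.INTER_CUBIC))
E
```

```text
7.025 [0.57273668 0.05664541 0.14947384] [3.14117698e+00 5.30042646e-04 1.55482422e+00] 0.046899178142415135 [-0.25723984 -0.21978092 -0.98135116]
```

View pics/g5wrist.png

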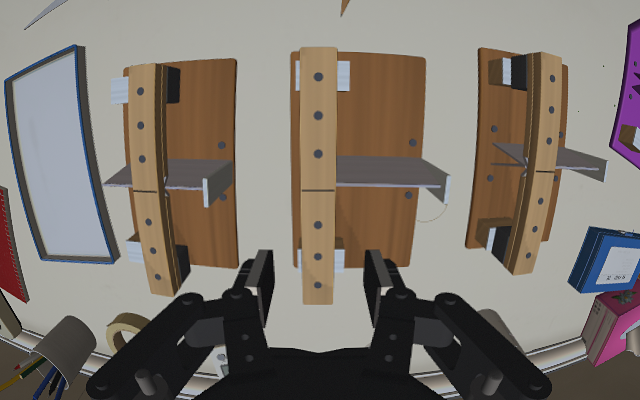

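View pics/g5s.png

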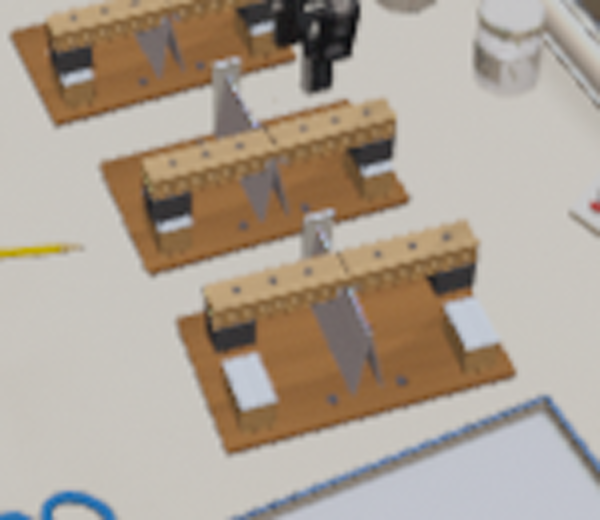

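```bash
cat > go.py <<'E'
from fit import *
def go(I,X,px,z,g=(.54,0,0)):
    fn=lambda p:(proj(I,tf(np.r_[p,z],X),True)-np.array(px)).ravel()
    r=least_squares(fn,g,loss='soft_l1'); print(z,np.round(r.x*[1000,1000,57.3],1),np.sqrt(np.mean(r.fun**2)).round(2))
E
python3 - <<'E'
from go import *
I=json.load(open('g5wrist.json'))
go(I,B6,[(300,47.5),(337.5,47.5),(301.5,190),(335.5,190),(303,303),(334,304.5)],.038)
go(I,[UL,UR,LR],[(291,52),(424,56),(411,266.5)],0)
E
```

```text
0.038 [550.4  56.8  -1. ] 1.08
0 [ 5.516e+02  9.220e+01 -4.000e-01] 1.44
```

Call:
apply_moves:
  slide:
    - [0,0,0.2]
    - [0,0,0.35]
    - [0,0,0.4]
    - [0,0,0.4]
  turn: [0,0,0,0]

```text
time: 7.62
position: [0.5724, 0.0552, 0.0687]
eef_rot: [-3.14, 0.0, 1.552]
force: [0.2, -0.7, 0.7]
width: 0.0471
```

Call:
apply_moves:
  slide:
    - [0,0,0]
    - [0,0,0]
    - [0,0,0]
    - [0,0,0]
  turn: [0,0,0,0]
  hand: 1

```text
time: 8.12
position: [0.5743, 0.0562, 0.0709]
eef_rot: [3.138, 0.0, 1.553]
force: [0.6, -1.0, 5.9]
width: 0.023
```

```bash
python3 look.py g6 wrist
```

```text
8.125 [0.57432171 0.05621389 0.070947  ] [3.13812049e+00 1.10086285e-04 1.55310140e+00] 0.022995575414252106 [ 0.59828894 -1.01578886  5.91386758]
```

View pics/g6wrist.png

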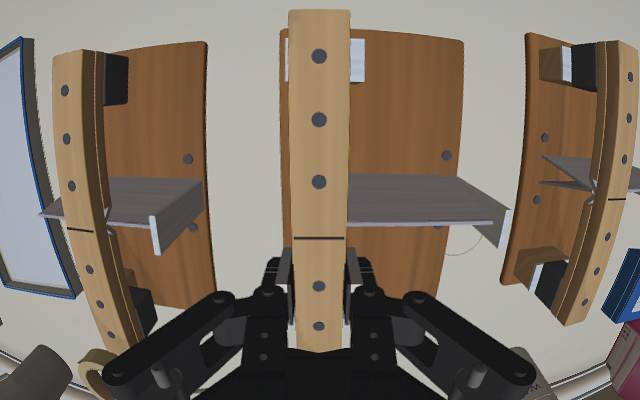

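Gripped beam B (bar at cols 290–350, between the pads). Slide it off the rests the same way.

Call:
apply_moves:
  slide:
    - [0,0,-0.006]
    - [0.05,0,-0.006]
    - [0.1,0,-0.006]
    - [0.15,0,-0.006]
    - [0.2,0,-0.006]
    - [0.22,0,-0.006]
    - [0.22,0,-0.006]
  turn: [0,0,0,0,0,0,0]

```text
time: 9.05
position: [0.5739, 0.1015, 0.0702]
eef_rot: [3.141, -0.002, 1.553]
force: [4.4, 1.8, -0.0]
width: 0.0228
```

Call:
apply_moves:
  slide:
    - [0,0,0.006]
    - [0,0,0.012]
    - [0,0,0.012]
  turn: [0,0,0]

```text
time: 9.43
position: [0.5748, 0.1008, 0.0692]
eef_rot: [3.139, -0.001, 1.552]
force: [2.0, 1.9, 5.6]
width: 0.0229
```

```bash
python3 look.py g7 wrist
```

```text
9.425 [0.57478534 0.10080004 0.06917656] [ 3.13908004e+00 -1.41139172e-03  1.55217019e+00] 0.022934698425050536 [2.00133972 1.87078284 5.6259715 ]
```

View pics/g7wrist.png

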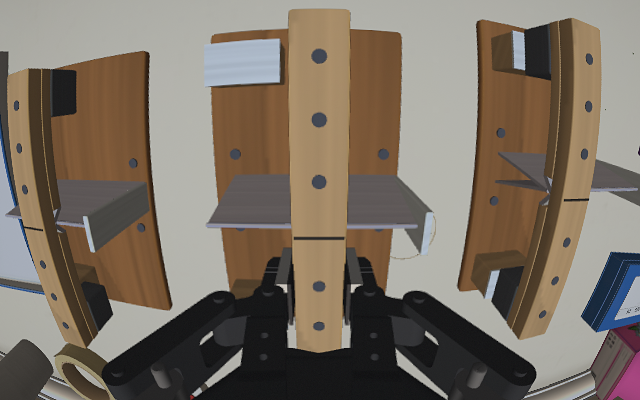

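Call:
apply_moves:
  slide:
    - [0,0,0]
    - [0,0,0]
    - [0,0,0]
    - [0,0,0]
  turn: [0,0,0,0]
  hand: 0.5

```text
time: 9.98
position: [0.573, 0.1001, 0.0674]
eef_rot: [-3.14, 0.0, 1.553]
force: [0.4, 0.6, -0.4]
width: 0.0425
```

```bash
python3 look.py g8 wrist scene
python3 - <<'E'
import cv2
a=cv2.imread('pics/g8scene.png')[150:300,240:400]; cv2.imwrite('pics/g8s.png',cv2.resize(a,None,fx=4,fy=4,interpolation=cv2.INTER_CUBIC))
E
```

```text
9.975 [0.57297155 0.10008291 0.06741102] [-3.14045218e+00  1.97300028e-04  1.55284570e+00] 0.042489990517388256 [ 0.42987368  0.62532304 -0.41183823]
```

View pics/g8wrist.png

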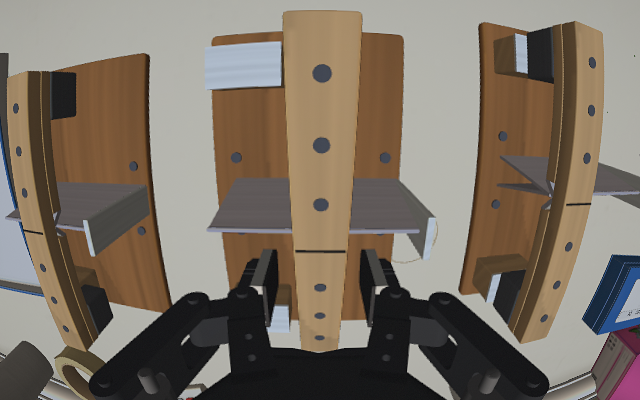

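View pics/g8s.png

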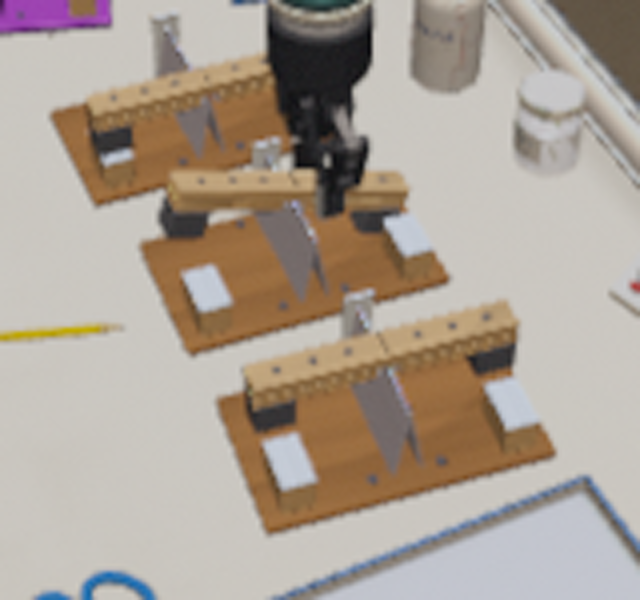

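Call:
apply_moves:
  slide:
    - [0,0,0]
    - [0,0,0]
    - [0,0,0]
  turn: [0,0,0]

```text
time: 10.45
position: [0.5735, 0.1003, 0.0679]
eef_rot: [3.142, -0.0, 1.553]
force: [-0.6, 0.0, 0.8]
width: 0.0427
```

```bash
python3 look.py g9 wrist scene
python3 - <<'E'
import cv2,numpy as np
a=cv2.imread('pics/g9scene.png')[170:260,260:370]; cv2.imwrite('pics/g9s.png',cv2.resize(a,None,fx=6,fy=6,interpolation=cv2.INTER_CUBIC))
b=cv2.imread('pics/g8wrist.png');c=cv2.imread('pics/g9wrist.png');print(np.abs(b.astype(int)-c).mean())
a=c[0:380,190:450]; cv2.imwrite('pics/g9w.png',cv2.resize(a,None,fx=1.5,fy=1.5,interpolation=cv2.INTER_CUBIC))
E
```

```text
10.45 [0.57353445 0.1002594  0.06792228] [ 3.14153309e+00 -2.49730541e-05  1.55291509e+00] 0.04269199319407173 [-0.5582668   0.01032367  0.78003996]
2.68747265625
```

View pics/g9s.png

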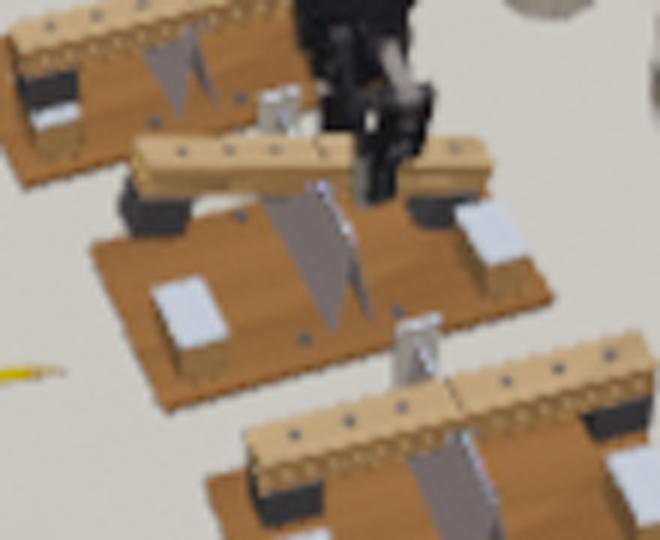

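View pics/g9w.png

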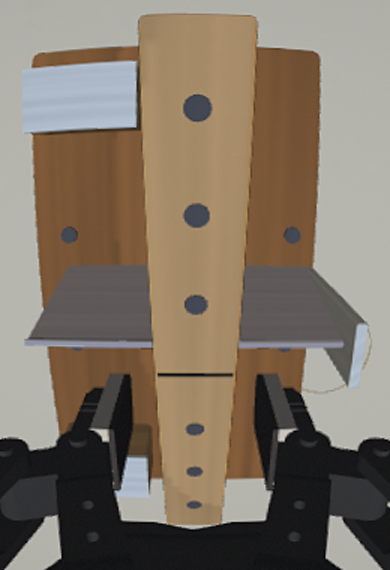

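Run:
```python
from go import *
from scipy.spatial.transform import Rotation as Ro
I=json.load(open('g9wrist.json'))
px=np.array([(282,11.3),(362,12),(294.7,249.3),(345.3,249.3),(300,348.7),(340,349.3)])
X=np.array(B6)
fn=lambda p:(proj(I,(X-[0,0,.034])@Ro.from_euler('zy',[p[2],p[4]]).as_matrix().T+[p[0],p[1],p[3]],True)-px).ravel()
r=least_squares(fn,[.55,.1,0,.07,.2]);print(r.x.round(4),r.fun.round(1))
```

```text
[ 0.552   0.1012 -0.0187  0.0686  0.3012] [-0.4  0.3  0.2  0.1 -1.5 -0.3  2.4 -0.4  1.6  0.6 -2.4 -0.2]
```

Call:
apply_moves:
  slide:
    - [0.005,0,0.02]
    - [0.005,0,0.02]
  turn: [0,0]

```text
time: 10.8
position: [0.5731, 0.1012, 0.0633]
eef_rot: [-3.141, 0.0, 1.553]
force: [0.1, 0.0, 0.5]
width: 0.0428
```

Call:
apply_moves:
  slide:
    - [0,0,0]
    - [0,0,0]
    - [0,0,0]
    - [0,0,0]
  turn: [0,0,0,0]
  hand: 1

```text
time: 11.3
position: [0.5736, 0.1013, 0.0641]
eef_rot: [3.141, -0.0, 1.553]
force: [-0.4, -1.0, 1.3]
width: 0.0225
```

Call:
apply_moves:
  slide:
    - [0,0,-0.05]
    - [0,0,-0.2]
    - [0,0,-0.4]
    - [0,0,-0.6]
    - [0,0,-0.6]
  turn: [0,0,0,0,0]

```text
time: 11.92
position: [0.5765, 0.1015, 0.1885]
eef_rot: [3.133, -0.001, 1.553]
force: [0.9, -0.0, -2.3]
width: 0.0229
```

```bash
python3 look.py g10 wrist scene
python3 - <<'E'
import cv2,numpy as np
a=cv2.imread('pics/g10scene.png')[130:280,240:420]; a=cv2.resize(a,None,fx=2.2,fy=2.2)
b=cv2.imread('pics/g10wrist.png')[::2,::2]; h=max(a.shape[0],b.shape[0])
p=lambda m:cv2.copyMakeBorder(m,0,h-m.shape[0],0,0,0)
cv2.imwrite('pics/g10.png',np.hstack([p(a),p(b)]))
E
```

```text
11.925 [0.57653363 0.10152125 0.18850043] [ 3.13293119e+00 -1.14029807e-03  1.55293399e+00] 0.022940863395798435 [ 0.8878565  -0.04749882 -2.31535756]
```

View pics/g10.png

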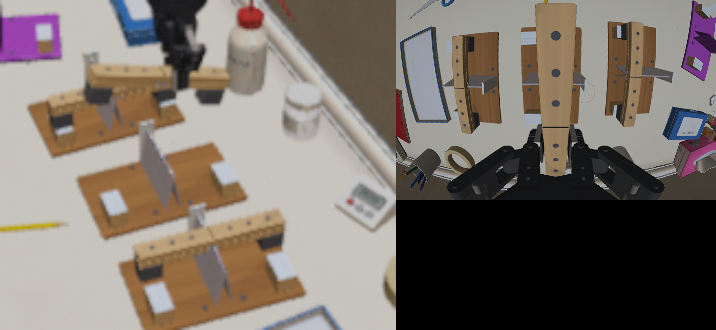

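Beam B is held in the lifted gripper, still tilted, and A still balances level. Carry it over to the tray.

Call:
apply_moves:
  slide:
    - [-0.12,0,0]
    - [-0.34,-0.02,0]
    - [-0.58,-0.03,0]
    - [-0.8,-0.0375,0]
    - [-0.91,-0.0375,0]
  turn: [0,0,0,0,0]

```text
time: 12.65
position: [0.5605, -0.0825, 0.1808]
eef_rot: [-3.136, -0.0, 1.551]
force: [0.6, 0.6, -2.9]
width: 0.0228
```

Call:
apply_moves:
  slide:
    - [-0.2,-0.01,0]
    - [-0.44,-0.02,0]
    - [-0.66,-0.03,0]
    - [-0.83,-0.0375,0]
    - [-0.91,-0.0375,0]
    - [-0.91,-0.0375,0]
  turn: [-0.003,-0.006,-0.0095,-0.0095,-0.0095,-0.0095]

```text
time: 13.4
position: [0.5511, -0.2625, 0.182]
eef_rot: [-3.139, -0.002, 1.611]
force: [-0.1, -0.3, -1.7]
width: 0.0226
```

```bash
python3 look.py g11 wrist scene top
```

```text
13.4 [ 0.551054   -0.26247392  0.18201103] [-3.13902855e+00 -1.93330170e-03  1.61098391e+00] 0.022649510328284467 [-0.0815217  -0.25230224 -1.68409021]
```

View pics/g11wrist.png

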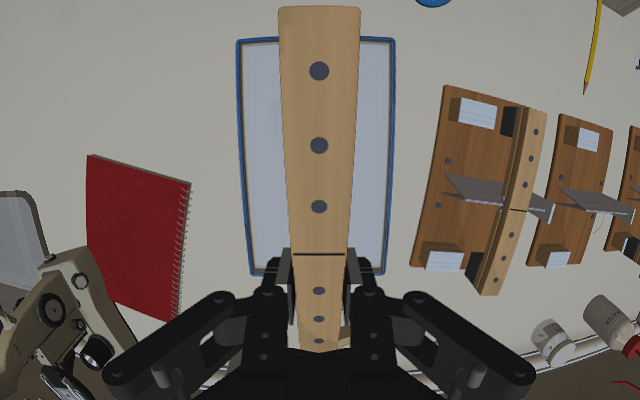

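View pics/g11scene.png

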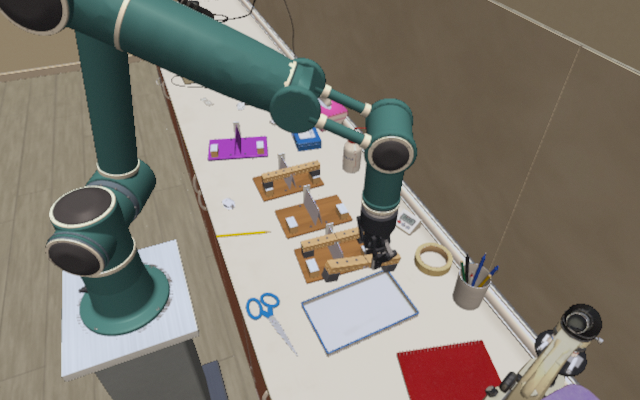

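Run:
```python
from go import *
from scipy.spatial.transform import Rotation as Ro
I=json.load(open('g11wrist.json'))
go(I,t4,[(237,40),(395,38.5),(249,274),(386,276)],0,(.53,-.26,0))
px=np.array([(278,8),(361,9),(292.5,253.5),(345.5,253.5),(299.5,351),(341,352)])
X=np.array(B6)
fn=lambda p:(proj(I,(X-[0,0,.034])@Ro.from_euler('zy',[p[2],p[4]]).as_matrix().T+[p[0],p[1],p[3]],True)-px).ravel()
r=least_squares(fn,[.55,-.2,0,.17,.2]);print(r.x.round(4),r.fun.round(1))
I=json.load(open('g11top.json'))
```

```text
0 [ 531.  -265.2    2.5] 1.33
[ 0.5295 -0.263   0.0414  0.1865  0.3136] [-0.9  0.8  0.6 -0.3 -0.7 -0.7  2.1 -0.4  1.9  0.7 -3.1 -0. ]
```

Call:
apply_moves:
  slide:
    - [-0.01,0,0.15]
    - [-0.01,0,0.35]
    - [-0.01,0,0.52]
    - [-0.01,0,0.6]
    - [-0.01,0,0.6]
  turn: [0,0,0,0,0]

```text
time: 14.18
position: [0.5514, -0.2632, 0.0628]
eef_rot: [-3.139, -0.001, 1.614]
force: [-0.9, -0.5, -1.5]
width: 0.0227
```

Call:
apply_moves:
  slide:
    - [0,0,0.02]
    - [0,0,0.04]
    - [0,0,0.06]
  turn: [0,0,0]

```text
time: 14.55
position: [0.5523, -0.2652, 0.0541]
eef_rot: [3.141, 0.001, 1.613]
force: [-11.8, 1.5, 21.2]
width: 0.0232
```

```bash
python3 look.py g12 wrist scene
python3 - <<'E'
import cv2,numpy as np
a=cv2.imread('pics/g12scene.png')[200:360,280:440]; cv2.imwrite('pics/g12s.png',cv2.resize(a,None,fx=4,fy=4,interpolation=cv2.INTER_CUBIC))
E
```

```text
14.55 [ 0.55227479 -0.26521607  0.05406492] [3.14149835e+00 1.23003876e-03 1.61298764e+00] 0.02315231696997772 [-11.75352881   1.54934911  21.23613811]
```

View pics/g12wrist.png

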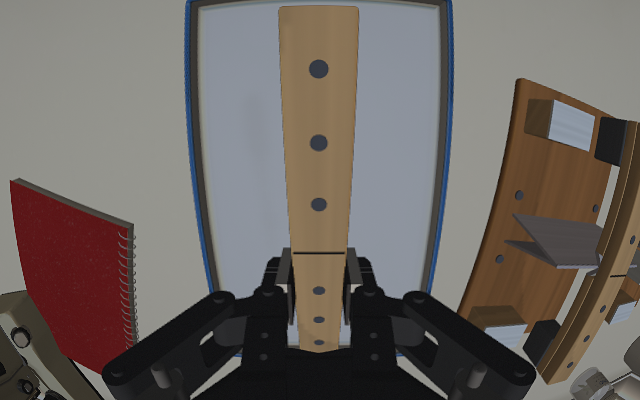

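View pics/g12s.png

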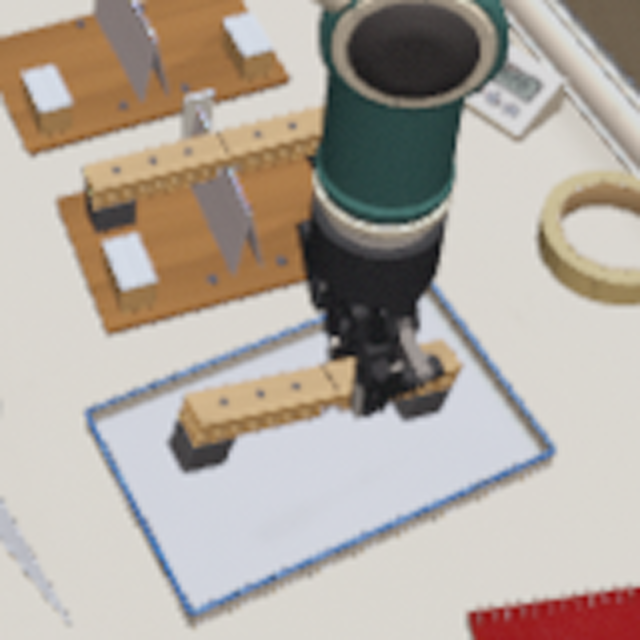

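Call:
apply_moves:
  slide:
    - [0,-0.01,0.01]
    - [0,-0.015,0.02]
  turn: [0,0]

```text
time: 14.9
position: [0.5498, -0.2656, 0.0514]
eef_rot: [3.14, 0.002, 1.613]
force: [-10.0, 1.8, 16.0]
width: 0.023
```

```bash
python3 look.py g13 wrist
python3 - <<'E'
import cv2
cv2.imwrite('pics/d.png',cv2.addWeighted(cv2.imread('pics/g12wrist.png'),.5,cv2.imread('pics/g13wrist.png'),.5,0))
E
```

```text
14.9 [ 0.54982398 -0.26558551  0.05143959] [3.13997688e+00 1.59988089e-03 1.61268568e+00] 0.02300152166810689 [-9.99574778  1.82056288 15.99233487]
```

View pics/g13wrist.png

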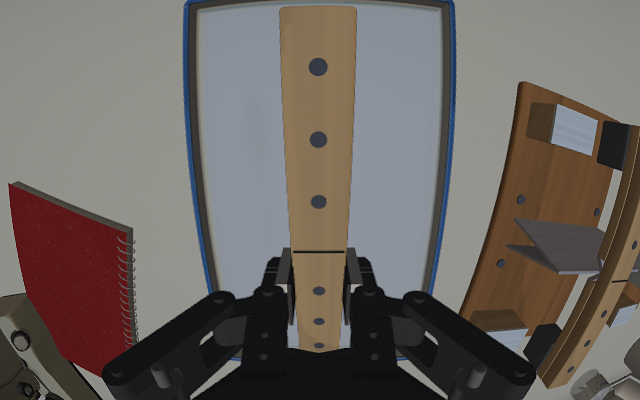

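Call:
apply_moves:
  slide:
    - [0,0,0.01]
    - [0,0,0.02]
    - [0,0,0.03]
    - [0,0,0.04]
    - [0,0,0.045]
  turn: [0,0,0,0,0]

```text
time: 15.58
position: [0.5483, -0.2661, 0.0421]
eef_rot: [-3.14, 0.002, 1.613]
force: [-12.5, -1.5, 14.9]
width: 0.0228
```

```bash
python3 look.py g14 wrist scene
python3 - <<'E'
import cv2,numpy as np
a=cv2.imread('pics/g14scene.png')[200:360,280:440]; a=cv2.resize(a,None,fx=2.5,fy=2.5,interpolation=cv2.INTER_CUBIC)
cv2.imwrite('pics/g14.png',np.hstack([a,cv2.imread('pics/g14wrist.png')[:,150:500]]))
E
```

```text
15.575 [ 0.54829543 -0.26614224  0.04208486] [-3.14042311e+00  1.89770916e-03  1.61266031e+00] 0.022764589632125375 [-12.52814591  -1.54415568  14.93119392]
```

View pics/g14.png

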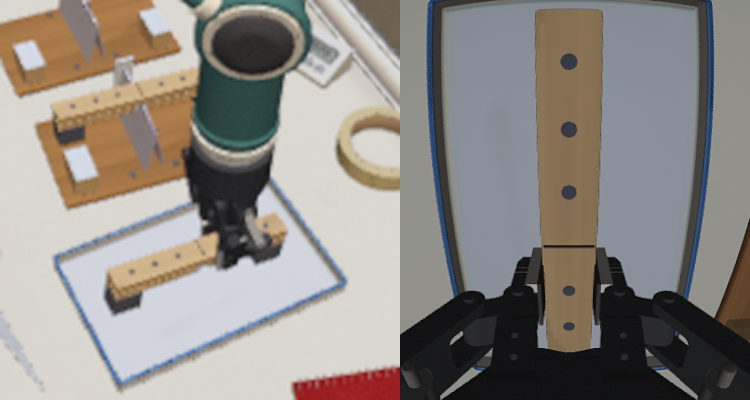

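Working: the bar is rotating level in the pads (near-end width 67 px vs 80). Continue a few mm more.

Call:
apply_moves:
  slide:
    - [0,0,0.01]
    - [0,0,0.02]
    - [0,0,0.025]
    - [0,0,0.025]
  turn: [0,0,0,0]

```text
time: 16.18
position: [0.5486, -0.266, 0.0367]
eef_rot: [-3.141, 0.002, 1.613]
force: [-10.5, -1.6, 12.5]
width: 0.0227
```

```bash
python3 look.py g15 wrist scene
python3 - <<'E'
import cv2,numpy as np
a=cv2.imread('pics/g15scene.png')[200:360,280:440]; a=cv2.resize(a,None,fx=2.5,fy=2.5,interpolation=cv2.INTER_CUBIC)
cv2.imwrite('pics/g15.png',np.hstack([a,cv2.imread('pics/g15wrist.png')[:,150:500]]))
E
```

```text
16.175 [ 0.54857678 -0.26604788  0.03666256] [-3.14097134e+00  1.78248061e-03  1.61250720e+00] 0.0226586163516998 [-10.48738422  -1.56845252  12.47717283]
```

View pics/g15.png

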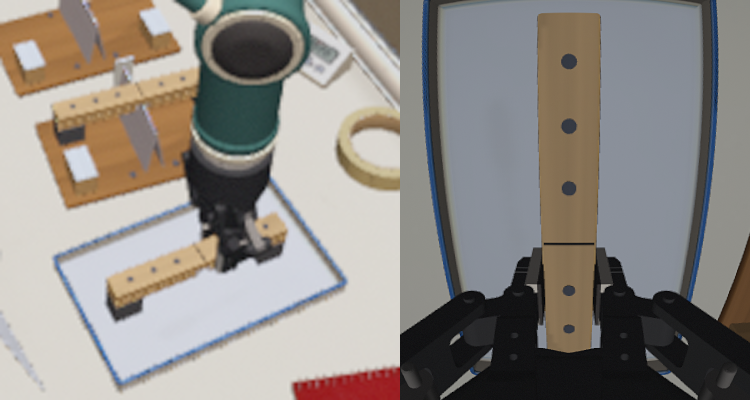

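Call:
apply_moves:
  slide:
    - [0,0,0.01]
    - [0,0,0.016]
    - [0,0,0.016]
  turn: [0,0,0]

```text
time: 16.65
position: [0.5487, -0.2661, 0.0347]
eef_rot: [-3.141, 0.002, 1.613]
force: [-11.7, 1.2, 19.6]
width: 0.0225
```

```bash
python3 look.py g16 wrist
python3 - <<'E'
import cv2,numpy as np
cv2.imwrite('pics/g16.png',cv2.resize(cv2.imread('pics/g16wrist.png')[:,220:420],None,fx=1.5,fy=1.5))
E
```

```text
16.65 [ 0.5487214  -0.26608814  0.03467333] [-3.14098923e+00  1.80915280e-03  1.61262008e+00] 0.02254447316962149 [-11.6722286    1.24437985  19.60449826]
```

View pics/g16.png

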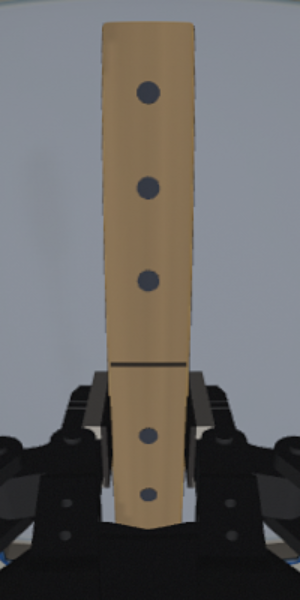

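Call:
apply_moves:
  slide:
    - [0,0,-0.005]
    - [0,0,-0.005]
    - [0,0,-0.005]
    - [0,0,-0.005]
  turn: [0,0,0,0]
  hand: 0.45

```text
time: 17.2
position: [0.5491, -0.2644, 0.0313]
eef_rot: [-3.141, -0.0, 1.613]
force: [-0.6, -0.8, -0.2]
width: 0.0471
```

Call:
apply_moves:
  slide:
    - [0,0,-0.1]
    - [0,0,-0.4]
    - [0,0,-0.7]
    - [0,0,-0.75]
  turn: [0,0,0,0]

```text
time: 17.7
position: [0.5529, -0.2665, 0.1898]
eef_rot: [3.131, 0.006, 1.613]
force: [-0.1, -0.0, 0.3]
width: 0.047
```

```bash
python3 look.py g17 wrist scene top
python3 - <<'E'
import cv2,numpy as np
a=cv2.imread('pics/g17scene.png')[140:360,240:440]; a=cv2.resize(a,None,fx=1.82,fy=1.82,interpolation=cv2.INTER_CUBIC)
cv2.imwrite('pics/g17.png',np.hstack([a,cv2.imread('pics/g17wrist.png')[:,150:550]]))
E
```

```text
17.7 [ 0.55287457 -0.2664845   0.18976115] [3.13079968 0.00632939 1.61270131] 0.04704143010957325 [-0.12925182 -0.0192414   0.26629708]
```

View pics/g17.png

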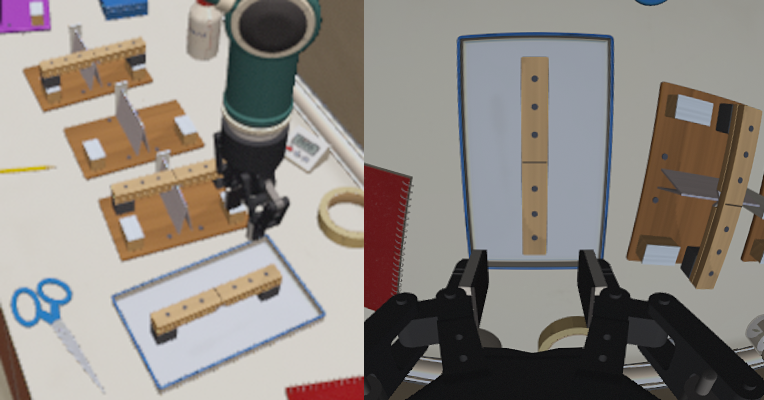

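Call:
apply_moves:
  slide:
    - [0.842,0.0437,0]
    - [0.842,0.0437,0]
    - [0.842,0.0437,0]
  turn: [0,0,0]

```text
time: 18.23
position: [0.5485, -0.0934, 0.1787]
eef_rot: [-3.136, -0.002, 1.613]
force: [0.0, -0.2, -0.4]
width: 0.0465
```

Call:
apply_moves:
  slide:
    - [0.842,0.0437,0]
    - [0.842,0.0437,0]
    - [0.842,0.0437,0]
  turn: [0,0,0]

```text
time: 18.6
position: [0.5503, 0.075, 0.1789]
eef_rot: [-3.137, -0.0, 1.614]
force: [1.0, 0.3, 0.4]
width: 0.047
```

Call:
apply_moves:
  slide:
    - [0.842,0.0437,0.16]
    - [0.842,0.0437,0.16]
    - [0.842,0.0437,0.16]
    - [0.842,0.0437,0.16]
    - [0.842,0.0437,0.16]
  turn: [0.0045,0.0045,0.0045,0.0045,0.0045]

```text
time: 19.23
position: [0.5528, 0.2406, 0.1475]
eef_rot: [-3.138, 0.002, 1.585]
force: [-0.1, -0.2, -0.4]
width: 0.0469
```

```bash
python3 look.py g18 wrist
```

```text
19.225 [0.55275968 0.24056145 0.1475125 ] [-3.13782930e+00  1.93871036e-03  1.58513151e+00] 0.04690996518223917 [-0.08635583 -0.19516968 -0.44376488]
```

View pics/g18wrist.png

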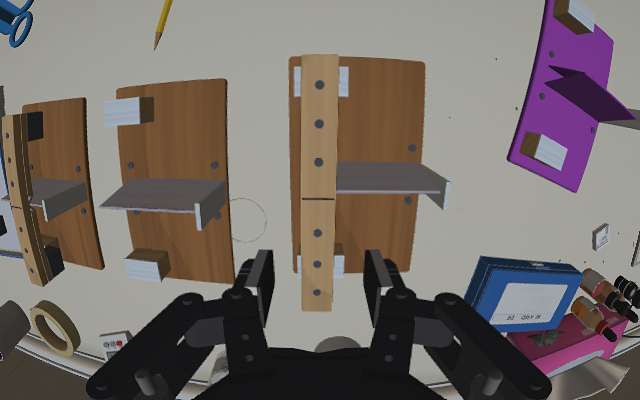

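Run:
```python
from go import *
I=json.load(open('g18wrist.json'))
go(I,B6,[(300,55.5),(338.5,54.5),(302,198.5),(336,198.5),(302.5,310),(332,311.5)],.038,(.54,.2,0))
go(I,[UL,UR,LR],[(289.5,57),(424.5,62),(411,271.5)],0,(.54,.2,0))
```

```text
0.038 [5.356e+02 2.398e+02 4.000e-01] 1.05
0 [535.1 275.4   1.2] 1.14
```

Call:
apply_moves:
  slide:
    - [-0.004,0.022,0.15]
    - [-0.004,0.022,0.33]
    - [-0.004,0.022,0.39]
    - [-0.004,0.022,0.39]
  turn: [0,0,0,0]

```text
time: 19.77
position: [0.558, 0.2393, 0.0709]
eef_rot: [-3.14, 0.001, 1.583]
force: [0.3, -0.9, -0.4]
width: 0.047
```

Call:
apply_moves:
  slide:
    - [0,0,0]
    - [0,0,0]
    - [0,0,0]
    - [0,0,0]
  turn: [0,0,0,0]
  hand: 1

```text
time: 20.27
position: [0.5601, 0.2409, 0.0737]
eef_rot: [3.138, -0.001, 1.585]
force: [-0.4, -2.1, 6.1]
width: 0.0226
```

```bash
python3 look.py g19 wrist
```

```text
20.275 [0.56008348 0.24090507 0.0736695 ] [ 3.13828544e+00 -7.29832898e-04  1.58452330e+00] 0.022646181186497128 [-0.39824177 -2.05841917  6.06978497]
```

View pics/g19wrist.png

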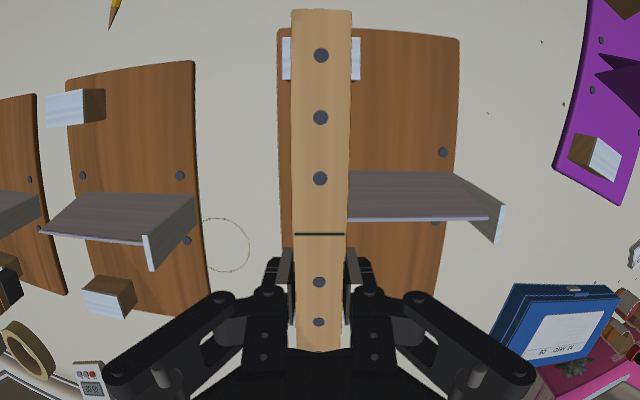

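Call:
apply_moves:
  slide:
    - [0,0,-0.006]
    - [0.05,0,-0.006]
    - [0.1,0,-0.006]
    - [0.15,0,-0.006]
    - [0.2,0,-0.006]
    - [0.22,0,-0.006]
    - [0.22,0,-0.006]
  turn: [0,0,0,0,0,0,0]

```text
time: 21.2
position: [0.558, 0.2857, 0.0725]
eef_rot: [3.141, -0.001, 1.584]
force: [1.7, 1.9, 0.5]
width: 0.0227
```

Call:
apply_moves:
  slide:
    - [0,0,0.006]
    - [0,0,0.012]
    - [0,0,0.012]
  turn: [0,0,0]

```text
time: 21.58
position: [0.5586, 0.2852, 0.0717]
eef_rot: [3.14, -0.002, 1.584]
force: [0.6, 2.7, 4.8]
width: 0.0227
```

```bash
python3 look.py g20 wrist
```

```text
21.575 [0.55861538 0.28517887 0.07169185] [ 3.14033455e+00 -1.56133215e-03  1.58366830e+00] 0.02267161719255527 [0.64390032 2.69572355 4.77747277]
```

View pics/g20wrist.png

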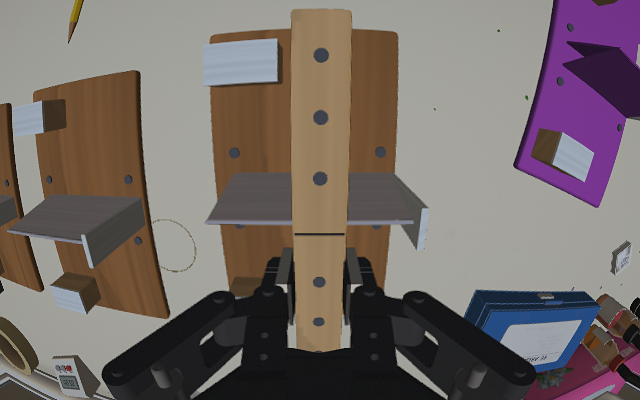

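Beam C is past the rests (rest ends at col 279, bar begins at col 292). Release.

Call:
apply_moves:
  slide:
    - [0,0,0]
    - [0,0,0]
    - [0,0,0]
    - [0,0,0]
    - [0,0,0]
    - [0,0,0]
  turn: [0,0,0,0,0,0]
  hand: 0.5

```text
time: 22.38
position: [0.558, 0.2845, 0.0705]
eef_rot: [-3.142, 0.0, 1.584]
force: [0.9, 0.1, 0.3]
width: 0.0431
```

```bash
python3 look.py g21 wrist
```

```text
22.375 [0.55797718 0.28452223 0.07045732] [-3.14151693e+00  6.42906021e-05  1.58434950e+00] 0.0431350719804625 [0.87145459 0.07260546 0.3300177 ]
```

View pics/g21wrist.png

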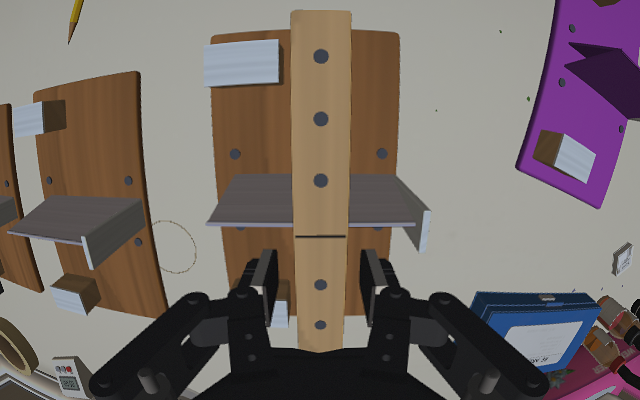

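Beam C balances level (width 60 px at the near end, as when parked). Retreat upward and back, then check everything.

Call:
apply_moves:
  slide:
    - [0,0,-0.1]
    - [0,0,-0.35]
    - [0,0,-0.65]
    - [0,0,-0.95]
    - [0,-0.3,-0.95]
    - [-0.5,-0.5,-0.95]
    - [-0.9,-0.5,-0.95]
    - [-0.9,-0.5,-0.95]
    - [-0.9,-0.5,-0.95]
  turn: [0,0,0,0,0,0,0,0,0]

```text
time: 23.55
position: [0.4601, 0.1, 0.2623]
eef_rot: [3.139, 0.001, 1.579]
force: [0.5, 1.0, 0.0]
width: 0.0427
```

```bash
python3 look.py g22 wrist scene top
python3 - <<'E'
import cv2,numpy as np
a=cv2.imread('pics/g22scene.png')[140:360,240:440]; cv2.imwrite('pics/g22s.png',cv2.resize(a,None,fx=2.7,fy=2.7,interpolation=cv2.INTER_CUBIC))
E
```

```text
23.55 [0.46013225 0.09999049 0.26229242] [3.13904718e+00 6.18589985e-04 1.57905054e+00] 0.042738974835499745 [0.4614689  1.00454402 0.03006749]
```

View pics/g22wrist.png

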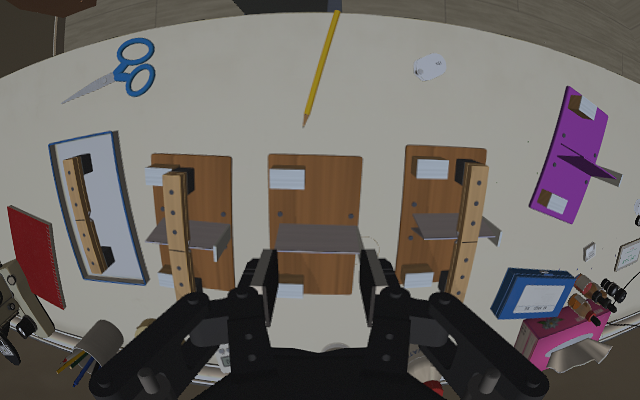

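View pics/g22s.png

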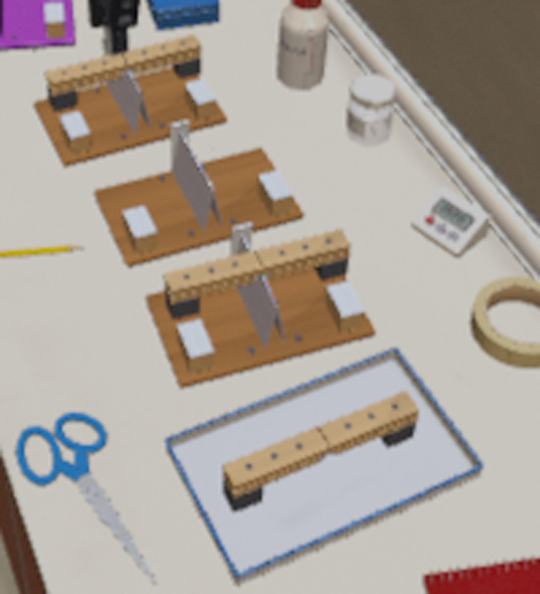

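View pics/g22top.png

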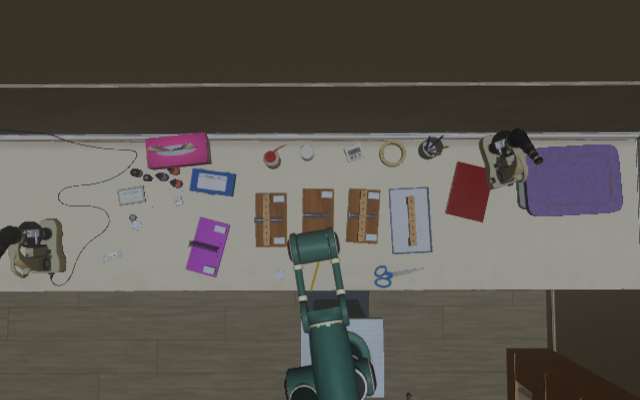

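Run:
```python
from go import *
import time
a=bot.camera('top').astype(int); 
for _ in range(4): b=bot.camera('top').astype(int)
print('motion',np.abs(a-b)[180:260,240:440].max())
t0=cv2.imread('pics/top0.png')[180:260,384:440].astype(np.float32).mean(2); t1=b[180:260,384:440].astype(np.float32).mean(2)
m=np.ones_like(t0); print('tray shift px',cv2.phaseCorrelate(t0,t1))
# beams from g22 wrist: C line ends / A line ends
I=json.load(open('g22wrist.json'))
for n,l,r,st in (('A',(167.5,241.5),(187,241.5),(.548,-.0827,-4.1)),('C',(455,239),(479,240),(.5348,.2755,1.1))):
    p=(atz(I,l,.082,True)+atz(I,r,.082,True))/2; d=p[:2]-st[:2]; c,s=np.cos(np.radians(st[2])),np.sin(np.radians(st[2]))
    print(n,p.round(4),'stand frame',(c*d[0]+s*d[1]).round(4),(-s*d[0]+c*d[1]).round(4))
```

```text
motion 66
tray shift px ((-0.2907626212752348, -0.12185131563622065), 0.4305470953385035)
A [ 0.5364 -0.0714  0.082 ] stand frame -0.0124 0.0105
C [0.5311 0.2814 0.082 ] stand frame -0.0036 0.006
```

Run:
```python
from go import *
a=bot.camera('scene').astype(int)
for _ in range(4): b=bot.camera('scene').astype(int)
d=np.abs(a-b).max(2); print(d[150:360,240:440].max())
w=bot.camera('wrist')[:,:,::-1]; 
A=cv2.resize(w[140:310,130:250],None,fx=3,fy=3,interpolation=cv2.INTER_CUBIC);C=cv2.resize(w[140:310,390:510],None,fx=3,fy=3,interpolation=cv2.INTER_CUBIC)
cv2.imwrite('pics/fin.png',np.hstack([A,C])); print(bot.read_state()['position'],bot.read_state()['time'])
t=cv2.absdiff(cv2.imread('pics/top0.png'),bot.camera('top')[:,:,::-1]).max(2); print('bystander diff',t[130:175,255:410].max(), t[185:256,386:400].max(),t[185:256,420:434].max())
```

```text
24
[0.46037365 0.10348262 0.26029103] 24.25
bystander diff 8 4 3
```

View pics/fin.png

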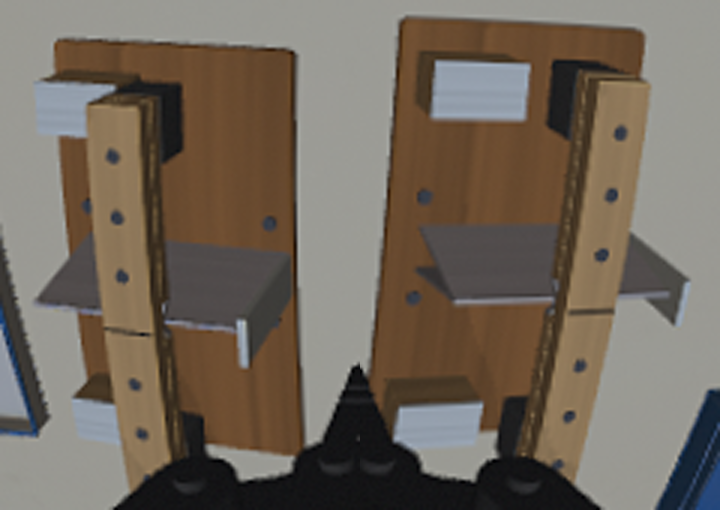

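Run:
```python
from h import *
a=bot.camera('scene').astype(int)
for _ in range(3): b=bot.camera('scene').astype(int)
d=np.abs(a-b).max(2)
for n,(x0,y0,x1,y1) in dict(C=(250,158,322,195),A=(290,220,385,285),tray=(300,265,420,355)).items(): print(n,d[y0:y1,x0:x1].max())
print(bot.read_state()['time']); print(bot.finish_job())
```

```text
C 13
A 6
tray 7
24.5
the job is handed in; nothing more can be done
None
```

I tested all three beams on their own stands. The middle one (top view pixel 317,215) was the lopsided beam and now lies in the reject tray. The other two hang level on their knife edges. I handed the job in at about 24.5 s, and no verdict is reported.

- **Tip test:** the middle beam tipped toward its far end. I measured about 0.30 rad, against the 0.28 stated. It then stayed at rest on the knife edge for well over 0.2 s.
- **Laying down:** I carried it to the tray still tilted and set its heavy foot on the tray floor. Pressing lightly (21 N at most in the readings) turned it level in the pads before I let go. The pictures show it flat, near the middle of the tray and inside the rim.
- **Good beams:** both are clear of their rests, by about 6–10 mm past the stand centre.
- **Other items:** the tray shifted less than 1 pixel in the top view. The pictures taken before and after show no visible movement of the bystanders.

Two checks disagreed at first:
- **Stand heights:** fitting heights freely from the wrist camera put the stands about 5 mm too low, so I used the stated heights for positions. The top view and the later close-ups agreed with that.
- **Stand 1 offset:** a late check gave a 12 mm offset along the beam on the right-hand stand (pixel 363,215). I had misread the pixel row of the beam's centre line. An enlarged picture showed the line near row 250 instead of 241, but I did not recompute the offset.

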